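Fetch the small pot from behind the others

TASK

The smallest pigment pot stands at the back of the little wooden pot rack, boxed in by two bigger pots. First move both bigger pots off onto the plywood board, then stand the smallest pot upright in the middle of the cream tile, and only then put the two bigger pots back on the rack, each upright on the same round pad it came from. Don't tip any pot over or shift the bowl and the tape roll nearby.

Things in the scene. Friction and masses are not known exactly. Their poses are not given: they have to be found in the camera images.
- pot_large_center (a point): Largest of the three pigment pots: 49 mm diameter, 62 mm high, yellow label, blue cap; about 90 g (may vary by a third). At the start on one of the two front pads of the rack (left or right). A capped round pot, plain vertical sides, symmetric about its upright z axis; grasp it round the body. This point is its centre, half-way up.
- pot_medium_center (a point): Middle-sized pot: 42 mm diameter, 53 mm high, blue label, white cap; about 90 g. At the start on the other front pad of the rack. A capped round pot, plain vertical sides, symmetric about its upright z axis; grasp it round the body. This point is its centre, half-way up.
- pot_small_center (a point): Smallest pot: 37 mm diameter, 46 mm high, red-brown label, black cap; about 90 g. At the start on the rear pad of the rack, 3 to 10 mm from each of the front pots and 6 mm in front of the stop block. A capped round pot, plain vertical sides, symmetric about its upright z axis; grasp it round the body. This point is its centre, half-way up.
- rack: Fixed wooden rack, front (-x) to the robot: board 100 (x) x 164 (y) x 10 mm, origin under its centre, on the table. Flat round cork pads on its top (z 10 mm): front two at x -12.5, y +46 and -46 mm; rear one at x 5.5, y 0. Stop block behind the rear pad: x 30 to 44, y -22 to 22, top z 47 mm. Grasp front pots along rack x; the small one, when they are gone, along rack y.
- bat: Fixed, empty plywood board (the side area), 130 (x) x 210 (y) x 8 mm thick, origin at the centre of its underside on the table, z up; turned a little about z. To the left or the right of the rack.
- tile: Fixed cream glazed test tile lying flat, 50 (x) x 58 (y) x 8 mm thick, origin at the centre of its underside on the table, z up. Across the rack from the plywood board. Fixed beside it: a kiln stilt 13 mm high, 85 mm off in its +x, and a spoon 6 mm high, 70 mm off in its -x.
- cup: Bystander, loose: white bisque bowl, 68 mm diameter, 48 mm high, behind the rack, origin at the centre of its underside. Leave it where it is.
- tape: Bystander, loose: roll of masking tape lying flat, 105 mm diameter, 20 mm high, behind the rack, origin at the centre of its underside. Leave it where it is.

How it is judged:
On the way, in this order (a step that is already met when the one before it is completed fails the run):
1. both bigger pots stand released on the plywood board, the smallest pot still on its pad (x of pot_large_center in the frame of bat between -0.055 and 0.055 m and y of pot_large_center in the frame of bat between -0.095 and 0.095 m and z of pot_large_center in the frame of bat between 0.035 and 0.043 m and angle between each of pot_large_center, pot_medium_center's own z axis and vertical below 0.1 rad and linear speed of each of pot_large, pot_medium below 0.02 m/s and contact force between the fingers and pot_large below 0.3 N and x of pot_medium_center in the frame of bat between -0.055 and 0.055 m and y of pot_medium_center in the frame of bat between -0.095 and 0.095 m and z of pot_medium_center in the frame of bat between 0.0305 and 0.0385 m and contact force between the fingers and pot_medium below 0.3 N and distance of pot_small_center from where it was at the start of the episode below 0.015 m), for 0.2 s.
2. the smallest pot stands released in the middle of the tile while the bigger pots wait on the plywood board (horizontal distance between pot_small_center and tile below 0.013 m and height (world z) of pot_small_center between 0.027 and 0.035 m and angle between each of pot_small_center, pot_large_center, pot_medium_center's own z axis and vertical below 0.1 rad and linear speed of each of pot_small, pot_large, pot_medium below 0.02 m/s and contact force between the fingers and pot_small below 0.3 N and x of pot_large_center in the frame of bat between -0.055 and 0.055 m and y of pot_large_center in the frame of bat between -0.095 and 0.095 m and z of pot_large_center in the frame of bat between 0.035 and 0.043 m and contact force between the fingers and pot_large below 0.3 N and x of pot_medium_center in the frame of bat between -0.055 and 0.055 m and y of pot_medium_center in the frame of bat between -0.095 and 0.095 m and z of pot_medium_center in the frame of bat between 0.0305 and 0.0385 m and contact force between the fingers and pot_medium below 0.3 N), for 0.2 s.
At the end, for the whole second after the job is handed in: The smallest pot stands upright on the tile, its axis within 13 mm of the tile's centre; the large and the medium pot stand upright on the rack, each within 13 mm of where it stood at the start; all released and at rest (horizontal distance between pot_small_center and tile below 0.013 m and height (world z) of pot_small_center between 0.027 and 0.035 m and angle between each of pot_small_center, pot_large_center, pot_medium_center's own z axis and vertical below 0.1 rad and linear speed of each of pot_small, pot_large, pot_medium below 0.02 m/s and contact force between the fingers and pot_small below 0.3 N and distance of each of pot_large_center, pot_medium_center from where it was at the start of the episode below 0.013 m and contact force between the fingers and pot_large below 0.3 N and contact force between the fingers and pot_medium below 0.3 N); the robot touches nothing.
It fails at once if a pot is tipped over (more than 35 degrees) (angle between any of pot_large_center, pot_medium_center, pot_small_center's own z axis and vertical above 0.6 rad).
It fails at once if the bowl or the tape roll is shifted by more than 20 mm (distance of any of cup, tape from where it was at the start of the episode above 0.02 m).
It also fails if it takes over 128 s, if anything falls off the work surface, if the arm or the gripper's body presses on something with over 40 N, if the wrist force passes 120 N, or if a joint passes its speed limit or range.

ROBOT

A 6-joint arm with a two-finger parallel gripper is mounted at the origin on a cart in front of the work surface, level with it; the furniture and walls round the work are solid. World frame = base frame: x ahead of the robot, y to its left, z up, the work surface at z = 0. Lengths are in m, angles in rad, forces in N, time in s.
With the tool pointing down it reaches from about 0.375 to 0.9 m from the base axis. Payload 3.1 kg.
Tool frame: the origin (TCP) lies at the very end of the fingers, on their centre line; the grasp point (between the pads) lies 19 mm behind it; x points along the fingers, z is the direction in which the jaws open and shut, and the axes are right-handed (so a half turn about x gives the same grasp; the last joint's range is limited). The gripper opens to 85 mm and grips with 20 to 120 N. Pads are 22 mm wide; open, the fingers measure 114 mm over their backs; the gripper's body (76 mm by 85 mm) begins 54 mm behind the grasp point. The pads swing forward as they close: fully open they stand 13 mm farther back than shut.
Start: joints at [-1.411, 0.527, 1.433, -0, 1.181, -0.178], TCP at [0.208, -0.589, 0.231] pointing down, gripper open.
Joint ranges: [-3.08, 3.08], [-0.75, 2.2], [0.22, 2.44], [-1.43, 4.57], [0, 2.65], [-2.85, 2.85]. Speed limits (rad/s): [2.79, 2.79, 3.14, 3.14, 3.14, 3.14].

INTERFACE

Orientations are given as a unit quaternion [x, y, z, w].
In Python, from station import manip, viewer, job gives the robot as it stands.
- The arm moves only by the tool move_arm, never from a script. Its argument "deltas" is one flat list of numbers, 7 for each row, row after row: the finger opening in mm, from 0 to 85.4, then the shift along the tool's x, y, z in mm, then the turn, a rotation vector about the tool's x, y, z in degrees. In form: [jaw, tx, ty, tz, rx, ry, rz, jaw, tx, ty, tz, rx, ry, rz, ...]. A call has 1 to 10 rows; each row shifts and turns the commanded pose from where the row before left it, along the tool's axes as they then stand; what a row does not reach is not made up. A row lasts 1/10 s, in which the tool goes at most 50 mm and 8.59 degrees, less where a joint would pass 70% of its speed; a pose out of reach is approached as far as the arm can. A call is refused whole if a number of a shift passes 50 or a number of a turn 8.59, either way. A call with a gripper value outside its range is refused whole. The fingers move at their own pace and stop on an object; "force" is the grip in N (left out, the last holds). Time passes only in rows, so rows that do not move let the fingers close. It gives the time, the measured TCP pose, the force and the opening at its end, in the units of the state.
- manip.sense(): the state, without advancing time (a new reading comes with each control period).
- viewer.snapshot(name): name is "scene" or "side" or "wrist"; returns a dict with "image" (420x560x3 uint8, red, green, blue), "depth" (420x560 float32, m along the optical axis (not along the pixel's ray), 0 where there is no reading), "fovy" (degrees; the focal length in pixels is half the picture's height over the tangent of half this angle, whatever the lens; pixels are square), "cx", "cy" (the principal point, pixels), "R" (3x3) and "t" (3): a world point X has camera coordinates R X + t. Camera axes: x right, y down, z forward; pixel columns grow to the right and rows downward; lengths in m; the calibration is good to about 2 mm. A picture is of the moment at which its call begins.
- job.sign_off(): hands the job in, once; it reports no verdict.
The state is a dict: "t": time; "q": joint angles; "qd": joint speeds; "tau": joint torques, N m; "tcp_pos": TCP position; "tool_rot": TCP orientation; "force": force on the tool from outside, world axes, zero at the start; "ft_torque": the same for the moment, N m; "finger_gap": opening from 0.0 (shut) to 1.0 (fully open).
Only numpy, scipy, OpenCV 4.12 (cv2) and the standard library are available. Lean on these libraries where they do the work, as an engineer would, in place of code of your own. Each camera call takes 0.05 s, during which the arm holds its last target.

## Working session

There is one attempt and no reset: what is moved stays moved. The work goes in short steps, Python scripts to look and compute and a tool call to move; the robot and the scene stay as the last step left them, time stands still between calls to the robot, and variables do not carry over. Pictures are saved under pics/ and viewed, and the job is handed in when it is done.

Besides the shell and the picture viewer there is one more tool, called after ">>>" by a JSON object that holds its "api" and its "payload", one argument or row to a line. move_arm: Moves the arm, as the interface text tells. Its arguments: {"type":"object","properties":{"deltas":{"type":"array"},"force":{"type":"number"}},"required":["deltas"]}

```bash
mkdir -p pics; ls
python3 - <<'E'
from station import manip, viewer, job
import cv2
s=manip.sense();print({k:s[k] for k in('t','tcp_pos','tool_rot','finger_gap','q')})
for n in('scene','side','wrist'):
    d=viewer.snapshot(n);cv2.imwrite(f'pics/{n}0.png',d['image'][:,:,::-1]);print(n,d['fovy'],d['R'],d['t'])
E
```

```text
pics
{'t': 0.0, 'tcp_pos': array([ 0.20762813, -0.58875472,  0.23031599]), 'tool_rot': array([ 0.40909474,  0.57767931, -0.40799463,  0.57660081]), 'finger_gap': 1.0016265689192738, 'q': array([-1.41050937e+00,  5.28498423e-01,  1.43389539e+00,  1.87796922e-06,
        1.18137755e+00, -1.78522893e-01])}
scene 52.801383790821895 [[-0.87540381 -0.48334012 -0.00710664]
 [-0.28410958  0.52634955 -0.80139747]
 [ 0.39108812 -0.69952733 -0.59808996]] [0.57552016 0.20854121 0.67982472]
side 57.81046248324195 [[ 0.99104488 -0.13331814  0.00750426]
 [-0.07980082 -0.63639965 -0.76722051]
 [ 0.10706012  0.75975111 -0.64133952]] [-0.64602861  0.09780839  0.92670366]
wrist 58.595185474847554 [[ 0.33295597 -0.94293857 -0.00267785]
 [-0.90199937 -0.31932533  0.29056577]
 [-0.27484078 -0.09433019 -0.95685127]] [-0.6251864  -0.0388677   0.38032955]
```

View pics/scene0.png

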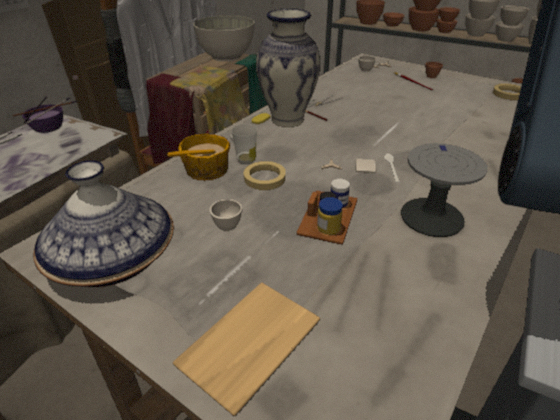

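View pics/side0.png

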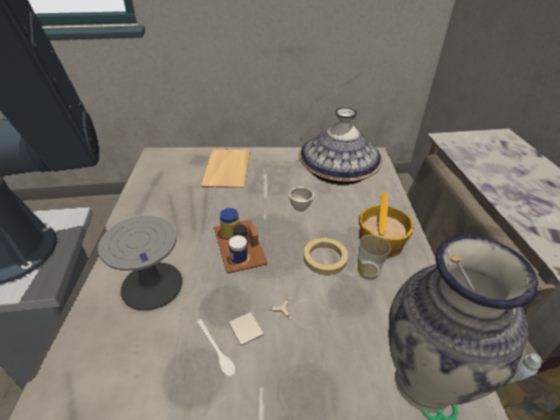

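View pics/wrist0.png

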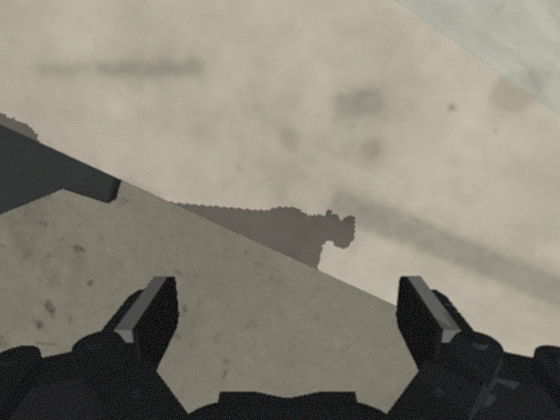

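The scene view shows the rack at about (329,217) with the large pot at (330,215) and the medium pot at (341,193). The plywood board is at (250,343), the tile at (366,166) and a banding wheel stands in front of the rack. I'll enlarge crops next.

```bash
cat > h.py <<'E'
from station import manip, viewer, job
import numpy as np, cv2
from scipy.spatial.transform import Rotation as Ro
def cam(d):
    f=210/np.tan(np.radians(d['fovy']/2));return f,d['cx'],d['cy']
def ray_z(d,u,v,z):
    f,cx,cy=cam(d);R=d['R'];C=-R.T@d['t'];r=R.T@np.array([(u-cx)/f,(v-cy)/f,1]);return C+r*(z-C[2])/r[2]
def cloud(d):
    f,cx,cy=cam(d);v,u=np.mgrid[:420,:560];z=d['depth']
    P=np.stack([(u-cx)/f*z,(v-cy)/f*z,z],-1);return (P-d['t'])@d['R']
def proj(d,X):
    f,cx,cy=cam(d);p=d['R']@np.array(X)+d['t'];return f*p[0]/p[2]+cx,f*p[1]/p[2]+cy
def crop(d,u0,v0,u1,v1,k,name):
    im=cv2.resize(d['image'][v0:v1,u0:u1,::-1],None,fx=k,fy=k,interpolation=cv2.INTER_CUBIC);cv2.imwrite('pics/'+name,im)
E
python3 - <<'E'
from h import *
s=viewer.snapshot('scene');crop(s,280,140,420,250,5,'s1.png');crop(s,160,270,340,420,4,'s2.png')
d=viewer.snapshot('side');crop(d,190,190,350,310,5,'d1.png');crop(d,190,290,300,380,5,'d2.png')
for n,c in(('scene',s),('side',d)):
    P=cloud(c);print(n,(c['depth']==0).mean())
    for z0,z1 in((.069,.077),(.06,.066),(.053,.059),(.044,.05)):
        m=(P[...,2]>z0)&(P[...,2]<z1)&(c['depth']>0)
        m[: ,:]&=(P[...,0]>.35)&(P[...,0]<.75)&(abs(P[...,1])<.35)
        k,l,st,ce=cv2.connectedComponentsWithStats(m.astype('uint8'))
        for i in range(1,k):
            if st[i,4]>15: q=P[l==i];print(z0,st[i,4],q.mean(0).round(4),q.min(0).round(3),q.max(0).round(3),np.round(ce[i]))
E
```

```text
scene 0.0040391156462585035
0.069 39 [ 0.3609 -0.1369  0.0727] [ 0.35  -0.148  0.069] [ 0.373 -0.131  0.077] [434. 194.]
0.069 273 [ 0.5353 -0.0036  0.0715] [ 0.513 -0.029  0.069] [0.558 0.019 0.074] [330. 205.]
0.06 155 [ 0.5508 -0.0953  0.0621] [ 0.531 -0.115  0.06 ] [ 0.57  -0.076  0.065] [340. 184.]
0.06 29 [ 0.3612 -0.1366  0.0628] [ 0.351 -0.144  0.06 ] [ 0.372 -0.133  0.065] [432. 198.]
0.06 50 [0.5294 0.0111 0.063 ] [ 0.513 -0.011  0.06 ] [0.557 0.02  0.066] [329. 213.]
0.053 37 [ 0.5454 -0.0825  0.056 ] [ 0.531 -0.098  0.053] [ 0.566 -0.076  0.059] [339. 190.]
0.053 89 [ 0.5633 -0.0514  0.0559] [ 0.546 -0.065  0.053] [ 0.576 -0.033  0.059] [326. 195.]
0.053 32 [ 0.3621 -0.1364  0.0555] [ 0.35  -0.15   0.053] [ 0.374 -0.131  0.059] [431. 201.]
0.053 68 [0.5295 0.012  0.0562] [ 0.512 -0.009  0.053] [0.556 0.019 0.059] [329. 216.]
0.044 39 [ 0.5458 -0.081   0.0475] [ 0.53  -0.097  0.045] [ 0.567 -0.074  0.05 ] [339. 194.]
0.044 72 [ 0.5909 -0.0408  0.0463] [ 0.583 -0.063  0.044] [ 0.6   -0.019  0.049] [312. 198.]
0.044 114 [0.7203 0.0855 0.0468] [0.699 0.047 0.044] [0.75  0.116
[... 815 characters left out ...]
 [ 0.545 -0.068  0.053] [ 0.577 -0.035  0.058] [241. 230.]
0.053 33 [ 0.5518 -0.1143  0.056 ] [ 0.533 -0.119  0.053] [ 0.57  -0.106  0.059] [238. 248.]
0.053 30 [ 0.3635 -0.1688  0.0564] [ 0.35  -0.175  0.053] [ 0.375 -0.157  0.059] [150. 274.]
0.044 68 [0.7229 0.0759 0.0463] [0.701 0.045 0.044] [0.75  0.114 0.05 ] [297. 195.]
0.044 34 [ 0.5328 -0.0255  0.0472] [ 0.512 -0.033  0.044] [ 0.559 -0.01   0.05 ] [229. 226.]
0.044 64 [ 0.5917 -0.0467  0.046 ] [ 0.583 -0.067  0.044] [ 0.6   -0.025  0.049] [253. 230.]
0.044 43 [ 0.5522 -0.1138  0.0472] [ 0.531 -0.122  0.044] [ 0.572 -0.095  0.05 ] [239. 251.]
0.044 29 [ 0.3639 -0.1688  0.0471] [ 0.351 -0.175  0.044] [ 0.375 -0.156  0.05 ] [151. 277.]
```

View pics/s1.png

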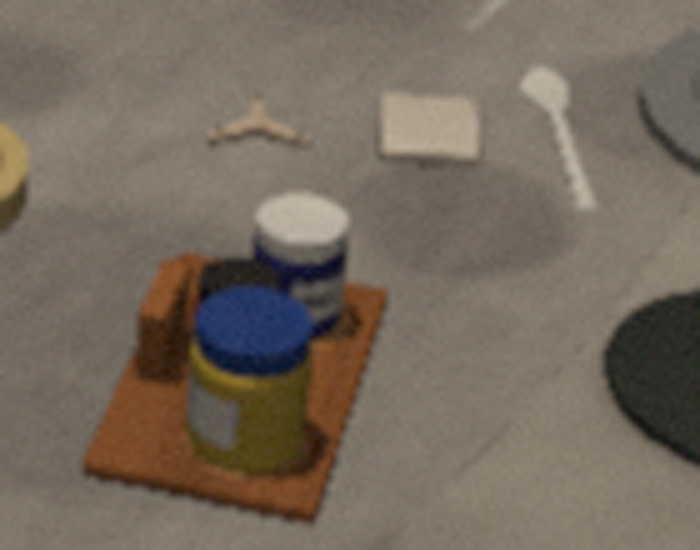

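View pics/s2.png

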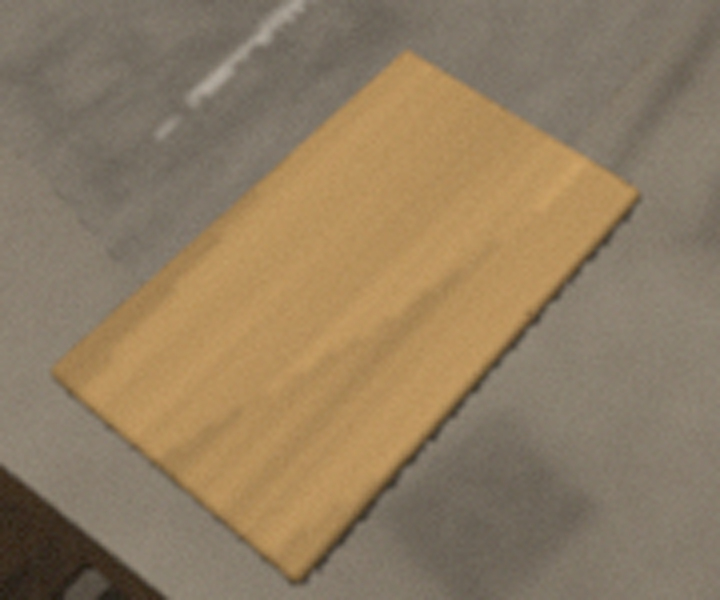

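View pics/d1.png

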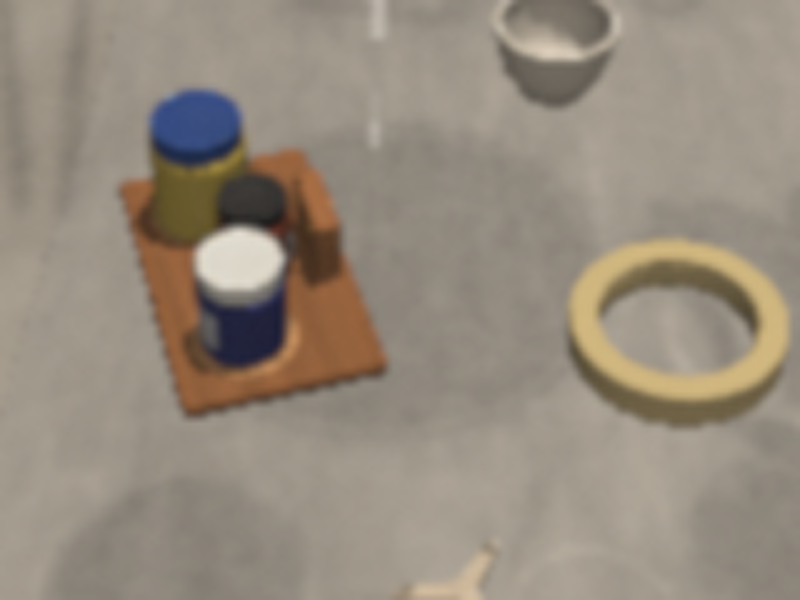

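View pics/d2.png

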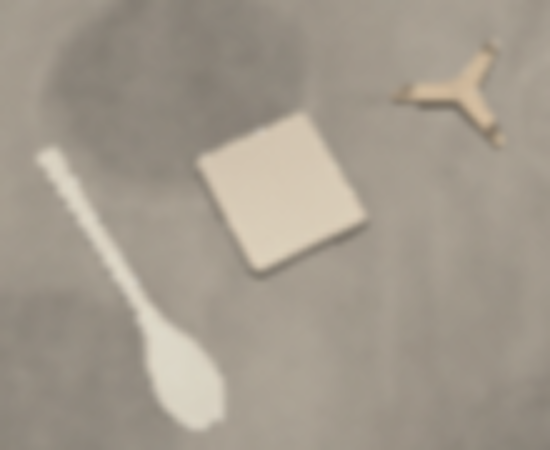

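In the enlarged crops, the board's corners in s2 are (407,50), (640,193), (298,580) and (53,370). The tile's corners in d2 are (303,112), (367,215), (258,270) and (197,160), and in s1 about (382,93), (479,100), (478,157) and (380,153).

Run:
```python
from h import *
s=viewer.snapshot('scene');d=viewer.snapshot('side')
def C(c,pts,k,o,z):
    P=np.array([ray_z(c,x/k+o[0]-.4,y/k+o[1]-.4,z)[:2] for x,y in pts]);print(P.round(4).tolist(),'mean',P.mean(0).round(4),'sides',np.linalg.norm(P-np.roll(P,-1,0),axis=1).round(3), np.degrees(np.arctan2(*(np.roll(P,-1,0)-P).T[::-1])).round(1))
C(s,[(407,50),(640,193),(298,580),(53,370)],4,(160,270),.008)
C(d,[(303,112),(367,215),(258,270),(197,160)],5,(190,290),.008)
C(s,[(382,93),(479,100),(478,157),(380,153)],5,(280,140),.008)
# rack corners z=.01
C(s,[(85,468),(313,516)],5,(280,140),.01)
C(d,[(120,187),(186,410),(386,370),(302,150)],5,(190,190),.01)
# board in side via color
m=cv2.inRange(cv2.cvtColor(d['image'],cv2.COLOR_RGB2HSV),(10,70,100),(28,255,255));m[:,:190]=0;m[200:]=0;m[:,260:]=0
k,l,st,ce=cv2.connectedComponentsWithStats(m);i=1+st[1:,4].argmax();P=cloud(d)[l==i];r=cv2.minAreaRect((P[:,:2]*1000).astype('float32'));print(r,P[:,2].mean())
P=cloud(s)
m=cv2.inRange(cv2.cvtColor(s['image'],cv2.COLOR_RGB2HSV),(10,70,100),(28,255,255));m[:275]=0
k,l,st,ce=cv2.connectedComponentsWithStats(m);i=1+st[1:,4].argmax();P=P[l==i];r=cv2.minAreaRect((P[:,:2]*1000).astype('float32'));print(r,P[:,2].mean())
# obstacles: clouds height grid
for c in(s,d):
    P=cloud(c);m=(P[...,2]>.03)&(P[...,0]>.2)&(P[...,0]<.9)&(abs(P[...,1])<.5)
    k,l,st,ce=cv2.connectedComponentsWithStats(m.astype('uint8'))
    for i in range(1,k):
        if st[i,4]>60: q=P[l==i];print(st[i,4],q.min(0).round(3),q.max(0).round(3),ce[i].round())
```

```text
[[0.5815, 0.1923], [0.4558, 0.2151], [0.4911, 0.4188], [0.6164, 0.3965]] mean [0.5362 0.3057] sides [0.128 0.207 0.127 0.207] [169.7  80.2 -10.1 -99.7]
[[0.5655, -0.255], [0.5866, -0.3064], [0.5423, -0.3247], [0.521, -0.2725]] mean [ 0.5539 -0.2897] sides [0.055 0.048 0.056 0.048] [ -67.7 -157.4  112.2   21.4]
[[0.5857, -0.3083], [0.5383, -0.3255], [0.5208, -0.2709], [0.5656, -0.2511]] mean [ 0.5526 -0.289 ] sides [0.05  0.057 0.049 0.061] [-160.1  107.8   23.8  -70.7]
[[0.5856, 0.0418], [0.4919, 0.0248]] mean [0.5388 0.0333] sides [0.095 0.095] [-169.7   10.3]
[[0.4933, 0.0156], [0.5216, -0.1406], [0.6151, -0.1278], [0.5892, 0.0329]] mean [ 0.5548 -0.055 ] sides [0.159 0.094 0.163 0.097] [ -79.7    7.8   99.2 -169.8]
((508.6693115234375, -148.133056640625), (1152.77685546875, 149.30531311035156), 86.58304595947266) 0.010787089520828014
((489.7977600097656, 433.1339111328125), (214.19561767578125, 529.4396362304688), 20.387304306030273) 0.010690767357516718
8917 [ 0.2   -0.114  0.22 ] [0.285 0.103 0.469] [536. 123.]
4934 [ 0.768 -0.495  0.03 ] [ 0.9   -0.34   0.314] [289.  65.]
685 [
[... 199 characters left out ...]
 0.03 ] [0.9   0.39  0.196] [108. 235.]
1085 [ 0.511 -0.118  0.03 ] [0.577 0.021 0.074] [332. 204.]
131 [ 0.581 -0.064  0.03 ] [ 0.602 -0.019  0.048] [312. 200.]
462 [0.699 0.048 0.03 ] [0.767 0.118 0.05 ] [225. 211.]
10189 [ 0.2   -0.191  0.218] [0.297 0.084 0.576] [42. 91.]
2569 [0.763 0.126 0.031] [0.9   0.334 0.195] [331. 152.]
265 [0.7   0.043 0.03 ] [0.767 0.113 0.05 ] [301. 196.]
1532 [ 0.814 -0.209  0.03 ] [ 0.9   -0.023  0.091] [372. 242.]
912 [ 0.512 -0.122  0.03 ] [0.578 0.015 0.074] [235. 232.]
3650 [ 0.281 -0.231  0.03 ] [ 0.43  -0.078  0.147] [138. 246.]
108 [ 0.582 -0.069  0.03 ] [ 0.602 -0.026  0.049] [253. 232.]
12160 [ 0.767 -0.5    0.03 ] [ 0.9   -0.362  0.315] [450. 308.]
```

```bash
cat >> h.py <<'E'
def RT(psi):
    x=np.array([0,0,-1.]);p=np.radians(psi);z=np.array([np.cos(p),np.sin(p),0]);return np.stack([x,np.cross(z,x),z],1)
def go(X,psi):
    s=manip.sense();R=Ro.from_quat(s['tool_rot']).as_matrix()
    rv=np.degrees(Ro.from_matrix(R.T@RT(psi)).as_rotvec())
    print('t',s['t'],'tcp',s['tcp_pos'].round(4),'gap',round(s['finger_gap'],3),'F',s['force'].round(1),'toolx',R[:,0].round(3),'toolz yaw',np.degrees(np.arctan2(R[1,2],R[0,2])).round(2),'q',s['q'].round(2))
    print('shift tool now mm',(R.T@(np.array(X)-s['tcp_pos'])*1000).round(1),'turn',rv.round(2), 'shift in target frame',(RT(psi).T@(np.array(X)-s['tcp_pos'])*1000).round(1))
E
python3 - <<'E'
from h import *
go([.536,-.006,.2],10);go([.536,-.006,.2],190)
w=viewer.snapshot('wrist');R=Ro.from_quat(manip.sense()['tool_rot']).as_matrix();print('cam in tool',R.T@(-w['R'].T@w['t']-manip.sense()['tcp_pos']))
E
```

```text
t 0.35 tcp [ 0.2077 -0.5893  0.2311] gap 1.0 F [ 0.   0.3 -0.4] toolx [-0.  0. -1.] toolz yaw -70.59 q [-1.41  0.53  1.43 -0.    1.18 -0.18]
shift tool now mm [  31.3  503.5 -441. ] turn [-8.059e+01 -2.000e-02 -2.000e-02] shift in target frame [ 31.1 517.4 424.6]
t 0.35 tcp [ 0.2077 -0.5893  0.2311] gap 1.0 F [ 0.   0.3 -0.4] toolx [-0.  0. -1.] toolz yaw -70.59 q [-1.41  0.53  1.43 -0.    1.18 -0.18]
shift tool now mm [  31.3  503.5 -441. ] turn [ 9.941e+01 -2.000e-02  2.000e-02] shift in target frame [  31.1 -517.4 -424.6]
cam in tool [-0.14300167  0.07362734  0.00147917]
```

>>> {"api": "move_arm", "payload": {
  "deltas": [85, 0, 0, 0, -8.06, 0, 0, 85, 0, 0, 0, -8.06, 0, 0, 85, 0, 0, 0, -8.06, 0, 0, 85, 0, 0, 0, -8.06, 0, 0, 85, 0, 0, 0, -8.06, 0, 0, 85, 0, 0, 0, -8.06, 0, 0, 85, 0, 0, 0, -8.06, 0, 0, 85, 0, 0, 0, -8.06, 0, 0, 85, 0, 0, 0, -8.06, 0, 0, 85, 0, 0, 0, -8.06, 0, 0],
  "force": 40
}}

```text
t: 1.4
tcp_pos: [0.2077, -0.5894, 0.2313]
tool_rot: [-0.064, 0.704, 0.064, 0.704]
force: [-0.6, -0.9, 0.5]
finger_gap: 0.995
```

>>> {"api": "move_arm", "payload": {
  "deltas": [85, 0, 40, 35, 0, 0, 0, 85, 0, 40, 35, 0, 0, 0, 85, 0, 40, 35, 0, 0, 0, 85, 0, 40, 35, 0, 0, 0, 85, 0, 40, 35, 0, 0, 0, 85, 0, 40, 35, 0, 0, 0, 85, 0, 40, 35, 0, 0, 0, 85, 0, 40, 35, 0, 0, 0, 85, 0, 40, 35, 0, 0, 0, 85, 0, 40, 35, 0, 0, 0]
}}

```text
t: 2.4
tcp_pos: [0.4675, -0.1599, 0.2317]
tool_rot: [-0.062, 0.704, 0.061, 0.705]
force: [1.6, -1.0, 0.7]
finger_gap: 0.995
```

Run:
```python
from h import *
go([.536,-.006,.2],10)
```

```text
t 2.4 tcp [ 0.4675 -0.1599  0.2317] gap 0.995 F [ 1.6 -1.   0.7] toolx [ 0.001 -0.001 -1.   ] toolz yaw 10.0 q [-0.56  0.35  1.75 -0.    1.03 -0.73]
shift tool now mm [ 31.6 139.7  94.2] turn [-0.    0.04  0.04] shift in target frame [ 31.7 139.7  94.2]
```

>>> {"api": "move_arm", "payload": {
  "deltas": [85, 0, 0, 0, 0, 0, 0, 85, 0, 0, 0, 0, 0, 0]
}}

```text
t: 2.6
tcp_pos: [0.467, -0.1606, 0.2314]
tool_rot: [-0.063, 0.704, 0.063, 0.704]
force: [-0.4, -0.7, 0.4]
finger_gap: 0.996
```

Run:
```python
from h import *
go([.536,-.006,.16],10)
w=viewer.snapshot('wrist');cv2.imwrite('pics/w1.png',w['image'][:,:,::-1])
for X in([.536,-.006,.072],[.551,-.0975,.063],[.562,-.052,.056]): print(proj(w,X))
```

```text
t 2.6 tcp [ 0.467  -0.1606  0.2314] gap 0.996 F [-0.4 -0.7  0.4] toolx [ 0.    -0.001 -1.   ] toolz yaw 10.22 q [-0.56  0.35  1.75 -0.    1.03 -0.74]
shift tool now mm [ 71.4 139.9  95.3] turn [ 0.22 -0.    0.04] shift in target frame [ 71.4 140.2  94.8]
(np.float64(419.6966321692073), np.float64(-0.3125272813545905))
(np.float64(402.33659935043704), np.float64(129.7342624613055))
(np.float64(428.18446810637215), np.float64(74.48566510875884))
```

View pics/w1.png

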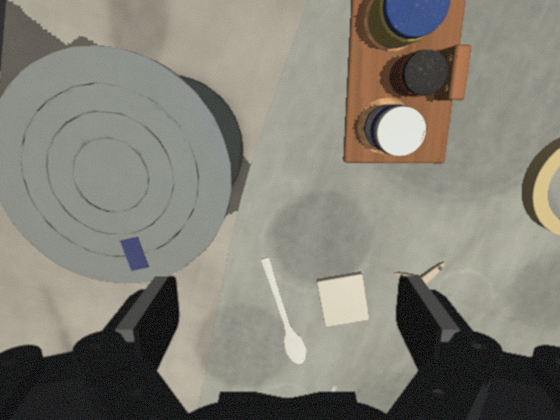

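The wrist view shows the medium pot's cap at (400,130) and the small one's at (427,73), where my measured positions predict them.

>>> {"api": "move_arm", "payload": {
  "deltas": [85, 5, 20, 13.5, 0, 0, 0, 85, 5, 20, 13.5, 0, 0, 0, 85, 5, 20, 13.5, 0, 0, 0, 85, 5, 20, 13.5, 0, 0, 0, 85, 5, 20, 13.5, 0, 0, 0, 85, 5, 20, 13.5, 0, 0, 0, 85, 0, 20, 13.5, 0, 0, 0, 85, 0, 0, 0, 0, 0, 0, 85, 0, 0, 0, 0, 0, 0]
}}

```text
t: 3.55
tcp_pos: [0.5351, -0.009, 0.2012]
tool_rot: [-0.061, 0.705, 0.061, 0.704]
force: [-0.2, 0.6, 0.4]
finger_gap: 0.991
```

Run:
```python
from h import *
go([.536,-.006,.022],9.8)
w=viewer.snapshot('wrist');cv2.imwrite('pics/w2.png',w['image'][:,:,::-1])
for X in([.536,-.006,.072],[.551,-.0975,.063],[.562,-.052,.056]): print(proj(w,X))
```

```text
t 3.55 tcp [ 0.5351 -0.009   0.2012] gap 0.991 F [-0.2  0.6  0.4] toolx [-0.    -0.001 -1.   ] toolz yaw 9.93 q [-0.23  0.45  1.69 -0.    1.   -0.4 ]
shift tool now mm [179.2   2.9   1.5] turn [ 0.13 -0.03  0.03] shift in target frame [179.2   2.8   1.4]
(np.float64(289.27559605959846), np.float64(194.35132338360856))
(np.float64(287.75885069359566), np.float64(297.989119468558))
(np.float64(310.31184014204075), np.float64(247.71154419166442))
```

View pics/w2.png

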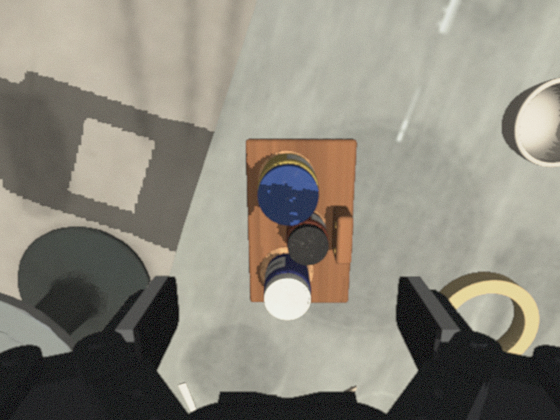

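The large cap is at (288,195), the medium at (287,297) and the small at (308,243), within 1–5 px of prediction. I'll descend on the large pot and grip it.

>>> {"api": "move_arm", "payload": {
  "deltas": [85, 20, 3, 1.5, 0, 0, 0, 85, 25, 0, 0, 0, 0, 0, 85, 25, 0, 0, 0, 0, 0, 85, 25, 0, 0, 0, 0, 0, 85, 25, 0, 0, 0, 0, 0, 85, 25, 0, 0, 0, 0, 0, 85, 20, 0, 0, 0, 0, 0, 85, 14, 0, 0, 0, 0, 0, 85, 0, 0, 0, 0, 0, 0, 85, 0, 0, 0, 0, 0, 0]
}}

```text
t: 4.6
tcp_pos: [0.5365, -0.0049, 0.0226]
tool_rot: [-0.061, 0.704, 0.061, 0.705]
force: [-0.5, -0.2, -0.2]
finger_gap: 0.995
```

Run:
```python
from h import *
go([.536,-.006,.022],9.8)
d=viewer.snapshot('side');crop(d,170,150,310,270,5,'d3.png')
```

```text
t 4.6 tcp [ 0.5365 -0.0049  0.0226] gap 0.995 F [-0.5 -0.2 -0.2] toolx [ 0. -0. -1.] toolz yaw 9.95 q [-0.22  0.74  1.8  -0.    0.6  -0.39]
shift tool now mm [ 0.6 -1.  -0.6] turn [0.15 0.02 0.01] shift in target frame [ 0.6 -1.  -0.6]
```

View pics/d3.png

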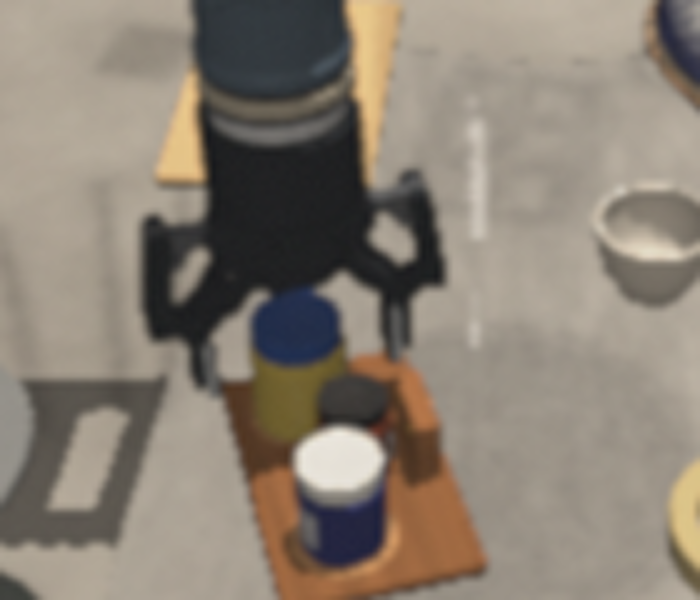

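The fingers straddle the large pot, which is at (297,370) in the crop. Closing now.

>>> {"api": "move_arm", "payload": {
  "deltas": [44, 0, 0, 0, 0, 0, 0, 44, 0, 0, 0, 0, 0, 0, 44, 0, 0, 0, 0, 0, 0, 44, 0, 0, 0, 0, 0, 0, 44, 0, 0, 0, 0, 0, 0, 44, 0, 0, 0, 0, 0, 0, 44, 0, 0, 0, 0, 0, 0, 44, 0, 0, 0, 0, 0, 0],
  "force": 40
}}

```text
t: 5.45
tcp_pos: [0.5367, -0.0041, 0.0235]
tool_rot: [-0.062, 0.704, 0.062, 0.705]
force: [-0.7, -0.6, 5.2]
finger_gap: 0.558
```

>>> {"api": "move_arm", "payload": {
  "deltas": [44, -5, 0, 0, 0, 0, 0, 44, -10, 0, 0, 0, 0, 0, 44, -15, 0, 0, 0, 0, 0, 44, -20, 0, 0, 0, 0, 0, 44, -25, 0, 0, 0, 0, 0, 44, -20, 0, 0, 0, 0, 0, 44, -10, 0, 0, 0, 0, 0, 44, 0, 0, 0, 0, 0, 0]
}}

```text
t: 6.25
tcp_pos: [0.5372, -0.0042, 0.129]
tool_rot: [-0.062, 0.703, 0.061, 0.706]
force: [-0.8, -0.2, -0.2]
finger_gap: 0.554
```

Run:
```python
from h import *
go([.5447,.354,.127],9.8)
d=viewer.snapshot('side');crop(d,170,110,310,270,4,'d4.png')
```

```text
t 6.25 tcp [ 0.5372 -0.0042  0.129 ] gap 0.554 F [-0.8 -0.2 -0.2] toolx [ 0.003 -0.001 -1.   ] toolz yaw 10.02 q [-0.22  0.56  1.75  0.    0.83 -0.39]
shift tool now mm [  1.7 351.5  69.8] turn [0.22 0.19 0.08] shift in target frame [  2.  351.7  68.4]
```

View pics/d4.png

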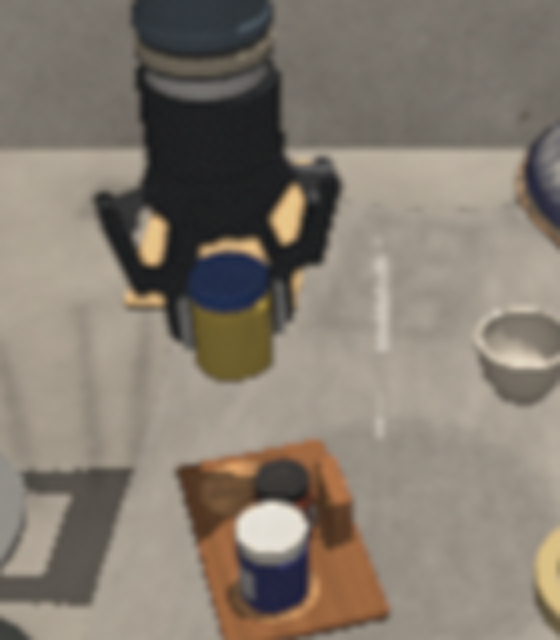

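The large pot is held, and its pad shows empty at (225,490). I'll carry it to the board.

>>> {"api": "move_arm", "payload": {
  "deltas": [44, 0, 15, 3, 0, 0, 0, 44, 0, 25, 5, 0, 0, 0, 44, 0, 30, 6, 0, 0, 0, 44, 0, 35, 7, 0, 0, 0, 44, 0, 40, 8, 0, 0, 0, 44, 0, 40, 8, 0, 0, 0, 44, 0, 40, 8, 0, 0, 0, 44, 0, 40, 8, 0, 0, 0, 44, 0, 35, 7, 0, 0, 0, 44, 0, 25, 5, 0, 0, 0]
}}

```text
t: 7.3
tcp_pos: [0.5418, 0.3306, 0.1255]
tool_rot: [-0.062, 0.705, 0.062, 0.703]
force: [0.8, -1.0, -0.9]
finger_gap: 0.555
```

>>> {"api": "move_arm", "payload": {
  "deltas": [44, 0, 15, 3, 0, 0, 0, 44, 0, 10, 1, 0, 0, 0, 44, 0, 0, 0, 0, 0, 0, 44, 0, 0, 0, 0, 0, 0]
}}

```text
t: 7.7
tcp_pos: [0.5429, 0.3516, 0.1268]
tool_rot: [-0.062, 0.705, 0.061, 0.704]
force: [0.2, -0.2, -1.5]
finger_gap: 0.552
```

Run:
```python
from h import *
go([.5447,.354,.0225],9.8)
```

```text
t 7.7 tcp [0.5429 0.3516 0.1268] gap 0.552 F [ 0.2 -0.2 -1.5] toolx [-0.001 -0.001 -1.   ] toolz yaw 9.99 q [ 0.4   0.68  1.46 -0.    1.    0.23]
shift tool now mm [104.3   2.1   2.3] turn [ 0.19 -0.08  0.05] shift in target frame [104.3   2.1   2.1]
```

>>> {"api": "move_arm", "payload": {
  "deltas": [44, 15, 0, 0, 0, 0, 0, 44, 22, 0, 0, 0, 0, 0, 44, 22, 0, 0, 0, 0, 0, 44, 20, 0, 0, 0, 0, 0, 44, 12, 0, 0, 0, 0, 0, 44, 6, 0, 0, 0, 0, 0, 44, 3, 0, 0, 0, 0, 0, 44, 2, 0, 0, 0, 0, 0, 44, 0, 0, 0, 0, 0, 0, 44, 0, 0, 0, 0, 0, 0]
}}

```text
t: 8.7
tcp_pos: [0.5439, 0.3528, 0.0261]
tool_rot: [-0.062, 0.704, 0.062, 0.705]
force: [-0.8, -0.7, -1.1]
finger_gap: 0.556
```

Run:
```python
from h import *
go([.5447,.354,.0225],9.8)
```

```text
t 8.7 tcp [0.5439 0.3528 0.0261] gap 0.556 F [-0.8 -0.7 -1.1] toolx [ 0.001  0.001 -1.   ] toolz yaw 10.02 q [ 0.4   0.82  1.5  -0.    0.81  0.23]
shift tool now mm [3.6 1.  1. ] turn [ 0.22  0.09 -0.02] shift in target frame [3.6 1.  1. ]
```

Creeping down until contact shows up in the force.

>>> {"api": "move_arm", "payload": {
  "deltas": [44, 2, 0, 0, 0, 0, 0, 44, 1, 0, 0, 0, 0, 0, 44, 0, 0, 0, 0, 0, 0]
}}

```text
t: 9.0
tcp_pos: [0.5432, 0.3526, 0.0223]
tool_rot: [-0.062, 0.704, 0.062, 0.704]
force: [0.6, -0.8, -0.7]
finger_gap: 0.557
```

>>> {"api": "move_arm", "payload": {
  "deltas": [44, 1, 0, 0, 0, 0, 0, 44, 0, 0, 0, 0, 0, 0]
}}

```text
t: 9.2
tcp_pos: [0.5435, 0.3526, 0.0216]
tool_rot: [-0.062, 0.704, 0.062, 0.705]
force: [-0.5, -0.2, 1.8]
finger_gap: 0.558
```

Light contact. I'll open the gripper and rise.

>>> {"api": "move_arm", "payload": {
  "deltas": [60, 0, 0, 0, 0, 0, 0, 70, 0, 0, 0, 0, 0, 0, 85, 0, 0, 0, 0, 0, 0, 85, 0, 0, 0, 0, 0, 0, 85, 0, 0, 0, 0, 0, 0, 85, 0, 0, 0, 0, 0, 0]
}}

```text
t: 9.8
tcp_pos: [0.5433, 0.3525, 0.0213]
tool_rot: [-0.062, 0.704, 0.062, 0.704]
force: [0.5, -0.4, -0.5]
finger_gap: 0.999
```

>>> {"api": "move_arm", "payload": {
  "deltas": [85, -10, 0, 0, 0, 0, 0, 85, -20, 0, 0, 0, 0, 0, 85, -30, 0, 0, 0, 0, 0, 85, -35, 0, 0, 0, 0, 0, 85, -35, 0, 0, 0, 0, 0, 85, -15, 0, 0, 0, 0, 0, 85, 0, 0, 0, 0, 0, 0]
}}

```text
t: 10.5
tcp_pos: [0.545, 0.3533, 0.1695]
tool_rot: [-0.061, 0.702, 0.062, 0.707]
force: [0.2, -0.3, 0.4]
finger_gap: 0.993
```

Run:
```python
from h import *
go([.551,-.097,.165],9.8)
w=viewer.snapshot('scene');crop(w,160,140,400,410,2,'s4.png')
P=cloud(w);m=(P[...,2]>.067)&(P[...,2]<.074)&(abs(P[...,0]-.54)<.05)&(abs(P[...,1]-.35)<.05);print(m.sum(),P[m].mean(0),P[m].min(0),P[m].max(0))
```

```text
t 10.5 tcp [0.545  0.3533 0.1695] gap 0.993 F [ 0.2 -0.3  0.4] toolx [ 0.006  0.003 -1.   ] toolz yaw 10.02 q [0.4  0.63 1.43 0.   1.08 0.23]
shift tool now mm [   3.4 -444.5  -72.4] turn [ 0.22  0.35 -0.08] shift in target frame [   4.5 -444.8  -70.7]
725 [0.54372637 0.35243055 0.06967162] [0.52062301 0.32894794 0.06707919] [0.5668415  0.37510732 0.07250442]
```

View pics/s4.png

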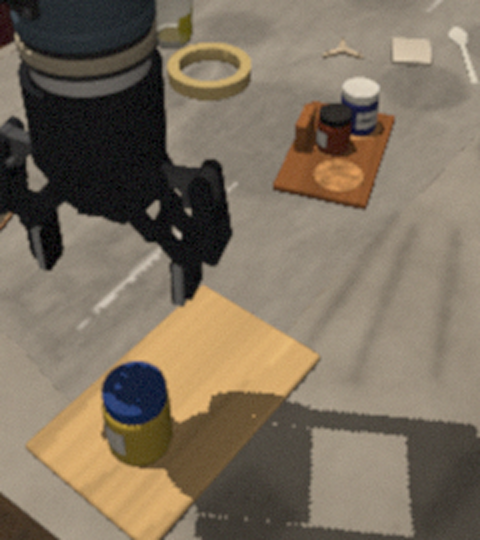

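The large pot stands upright on the board at (137,412) in the crop, and its cork pad is bare at (338,175). Next is the medium pot.

>>> {"api": "move_arm", "payload": {
  "deltas": [85, 0, -20, -3, 0, 0, 0, 85, 0, -40, -6, 0, 0, 0, 85, 0, -45, -7, 0, 0, 0, 85, 0, -45, -7, 0, 0, 0, 85, 0, -45, -7, 0, 0, 0, 85, 0, -45, -7, 0, 0, 0, 85, 0, -45, -7, 0, 0, 0, 85, 0, -45, -7, 0, 0, 0, 85, 0, -45, -7, 0, 0, 0, 85, 0, -40, -7, 0, 0, 0]
}}

```text
t: 11.55
tcp_pos: [0.5491, -0.0702, 0.1641]
tool_rot: [-0.061, 0.706, 0.062, 0.703]
force: [0.1, 1.3, -0.3]
finger_gap: 1.0
```

>>> {"api": "move_arm", "payload": {
  "deltas": [85, 0, -20, -4, 0, 0, 0, 85, 0, -10, -2, 0, 0, 0, 85, 0, 0, 0, 0, 0, 0, 85, 0, 0, 0, 0, 0, 0]
}}

```text
t: 11.95
tcp_pos: [0.5497, -0.0972, 0.1653]
tool_rot: [-0.061, 0.705, 0.062, 0.704]
force: [-0.9, -0.8, -0.5]
finger_gap: 0.995
```

Run:
```python
from h import *
go([.551,-.097,.020],9.8)
w=viewer.snapshot('wrist');cv2.imwrite('pics/w3.png',w['image'][:,:,::-1])
for X in([.551,-.097,.063],[.562,-.052,.056],[.5515,-.097,.02]): print(proj(w,X))
```

```text
t 11.95 tcp [ 0.5497 -0.0972  0.1653] gap 0.995 F [-0.9 -0.8 -0.5] toolx [-0.002  0.001 -1.   ] toolz yaw 10.01 q [-0.38  0.53  1.66  0.    0.95 -0.55]
shift tool now mm [145.3  -0.3   1.6] turn [ 0.21 -0.12 -0.1 ] shift in target frame [145.3   0.    1.3]
(np.float64(289.6677718509392), np.float64(208.48735693775816))
(np.float64(317.65948707555367), np.float64(144.7856712003161))
(np.float64(290.00458920518327), np.float64(193.2610718223097))
```

View pics/w3.png

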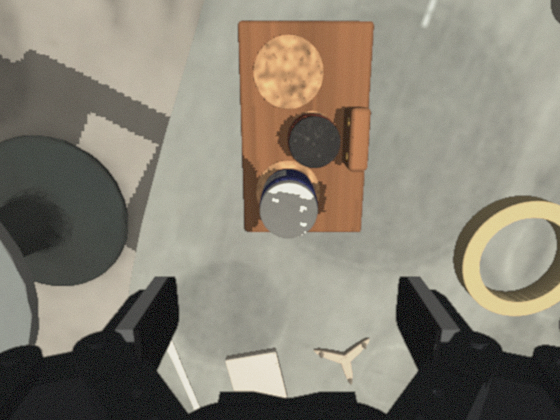

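The medium cap is at (289,208), exactly as predicted, and the small cap is at (316,141). Descending.

>>> {"api": "move_arm", "payload": {
  "deltas": [85, 15, 0, 1, 0, 0, 0, 85, 25, 0, 0, 0, 0, 0, 85, 25, 0, 0, 0, 0, 0, 85, 25, 0, 0, 0, 0, 0, 85, 25, 0, 0, 0, 0, 0, 85, 15, 0, 0, 0, 0, 0, 85, 10, 0, 0, 0, 0, 0, 85, 5, 0, 0, 0, 0, 0, 85, 0, 0, 0, 0, 0, 0, 85, 0, 0, 0, 0, 0, 0]
}}

```text
t: 13.0
tcp_pos: [0.5523, -0.0977, 0.022]
tool_rot: [-0.062, 0.704, 0.062, 0.705]
force: [-0.9, -0.0, 0.1]
finger_gap: 0.996
```

>>> {"api": "move_arm", "payload": {
  "deltas": [37, 0, 0, 0, 0, 0, 0, 37, 0, 0, 0, 0, 0, 0, 37, 0, 0, 0, 0, 0, 0, 37, 0, 0, 0, 0, 0, 0, 37, 0, 0, 0, 0, 0, 0, 37, 0, 0, 0, 0, 0, 0, 37, 0, 0, 0, 0, 0, 0, 37, 0, 0, 0, 0, 0, 0, 37, 0, 0, 0, 0, 0, 0],
  "force": 40
}}

```text
t: 13.9
tcp_pos: [0.5522, -0.0981, 0.0221]
tool_rot: [-0.062, 0.704, 0.062, 0.705]
force: [-0.4, 0.1, 6.7]
finger_gap: 0.467
```

>>> {"api": "move_arm", "payload": {
  "deltas": [37, -5, 0, 0, 0, 0, 0, 37, -10, 0, 0, 0, 0, 0, 37, -15, 0, 0, 0, 0, 0, 37, -20, 0, 0, 0, 0, 0, 37, -25, 0, 0, 0, 0, 0, 37, -20, 0, 0, 0, 0, 0, 37, -15, 0, 0, 0, 0, 0, 37, 0, 0, 0, 0, 0, 0]
}}

```text
t: 14.7
tcp_pos: [0.5532, -0.0983, 0.1338]
tool_rot: [-0.063, 0.703, 0.061, 0.706]
force: [1.2, -0.2, -0.9]
finger_gap: 0.469
```

Run:
```python
from h import *
go([.5277,.256,.0205],9.8)
d=viewer.snapshot('side');crop(d,170,130,310,270,4,'d5.png')
```

```text
t 14.7 tcp [ 0.5532 -0.0983  0.1338] gap 0.469 F [ 1.2 -0.2 -0.9] toolx [ 0.005 -0.002 -1.   ] toolz yaw 10.02 q [-0.37  0.57  1.69  0.    0.88 -0.55]
shift tool now mm [112.5 353.7  36.1] turn [0.22 0.25 0.15] shift in target frame [113.3 353.5  35.2]
```

View pics/d5.png

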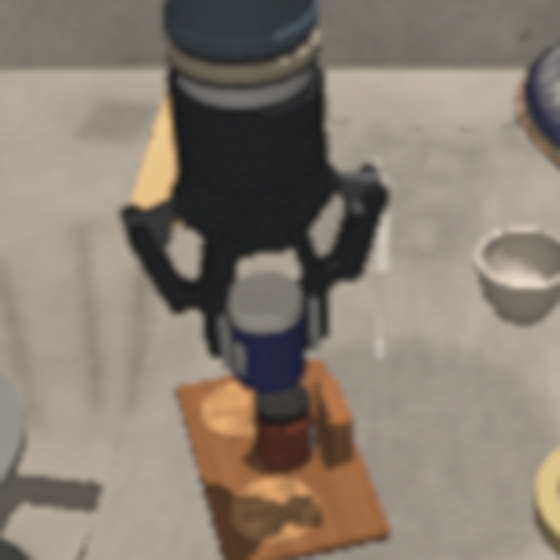

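The medium pot is held and the small one is undisturbed at (283,430) in the crop. I'll carry it to the board.

>>> {"api": "move_arm", "payload": {
  "deltas": [37, 0, 15, 1, 0, 0, 0, 37, 0, 25, 2, 0, 0, 0, 37, 0, 30, 3, 0, 0, 0, 37, 0, 35, 4, 0, 0, 0, 37, 0, 40, 4, 0, 0, 0, 37, 0, 40, 4, 0, 0, 0, 37, 0, 40, 4, 0, 0, 0, 37, 0, 40, 4, 0, 0, 0, 37, 0, 35, 4, 0, 0, 0, 37, 0, 25, 3, 0, 0, 0]
}}

```text
t: 15.75
tcp_pos: [0.5253, 0.231, 0.1298]
tool_rot: [-0.062, 0.706, 0.063, 0.703]
force: [0.4, 0.2, -1.3]
finger_gap: 0.466
```

>>> {"api": "move_arm", "payload": {
  "deltas": [37, 0, 20, 1, 0, 0, 0, 37, 0, 10, 1, 0, 0, 0, 37, 0, 0, 0, 0, 0, 0, 37, 15, 0, 0, 0, 0, 0, 37, 22, 0, 0, 0, 0, 0, 37, 22, 0, 0, 0, 0, 0, 37, 22, 0, 0, 0, 0, 0, 37, 15, 0, 0, 0, 0, 0, 37, 8, 0, 0, 0, 0, 0, 37, 0, 0, 0, 0, 0, 0]
}}

```text
t: 16.75
tcp_pos: [0.5239, 0.2571, 0.0262]
tool_rot: [-0.062, 0.705, 0.061, 0.704]
force: [-0.5, 0.2, 0.3]
finger_gap: 0.467
```

Run:
```python
from h import *
go([.5277,.256,.0205],9.8)
```

```text
t 16.75 tcp [0.5239 0.2571 0.0262] gap 0.467 F [-0.5  0.2  0.3] toolx [-0.002 -0.001 -1.   ] toolz yaw 9.97 q [ 0.26  0.77  1.67 -0.    0.7   0.09]
shift tool now mm [ 5.7 -1.7  3.5] turn [ 0.17 -0.14  0.02] shift in target frame [ 5.7 -1.7  3.5]
```

>>> {"api": "move_arm", "payload": {
  "deltas": [37, 3, 0, 2, 0, 0, 0, 37, 2, 0, 0, 0, 0, 0, 37, 0, 0, 0, 0, 0, 0, 37, 0, 0, 0, 0, 0, 0]
}}

```text
t: 17.15
tcp_pos: [0.5268, 0.2583, 0.0229]
tool_rot: [-0.062, 0.704, 0.062, 0.705]
force: [0.6, 0.6, -1.1]
finger_gap: 0.464
```

>>> {"api": "move_arm", "payload": {
  "deltas": [37, 1, 0, 0, 0, 0, 0, 37, 0, 0, 0, 0, 0, 0]
}}

```text
t: 17.35
tcp_pos: [0.5265, 0.2582, 0.0215]
tool_rot: [-0.062, 0.704, 0.062, 0.704]
force: [-0.1, 0.4, -1.3]
finger_gap: 0.46
```

>>> {"api": "move_arm", "payload": {
  "deltas": [37, 1, 0, 0, 0, 0, 0, 37, 0, 0, 0, 0, 0, 0]
}}

```text
t: 17.55
tcp_pos: [0.5264, 0.2582, 0.0202]
tool_rot: [-0.062, 0.704, 0.062, 0.704]
force: [-0.4, 0.1, -1.0]
finger_gap: 0.467
```

>>> {"api": "move_arm", "payload": {
  "deltas": [52, 0, 0, 0, 0, 0, 0, 65, 0, 0, 0, 0, 0, 0, 85, 0, 0, 0, 0, 0, 0, 85, 0, 0, 0, 0, 0, 0, 85, 0, 0, 0, 0, 0, 0, 85, 0, 0, 0, 0, 0, 0]
}}

```text
t: 18.15
tcp_pos: [0.5265, 0.2582, 0.0204]
tool_rot: [-0.062, 0.704, 0.062, 0.704]
force: [0.3, 0.1, 0.2]
finger_gap: 0.99
```

>>> {"api": "move_arm", "payload": {
  "deltas": [85, -10, 0, 0, 0, 0, 0, 85, -20, 0, 0, 0, 0, 0, 85, -30, 0, 0, 0, 0, 0, 85, -35, 0, 0, 0, 0, 0, 85, -35, 0, 0, 0, 0, 0, 85, -15, 0, 0, 0, 0, 0, 85, 0, 0, 0, 0, 0, 0]
}}

```text
t: 18.85
tcp_pos: [0.5284, 0.2588, 0.1689]
tool_rot: [-0.061, 0.702, 0.062, 0.707]
force: [-0.3, -0.2, -0.1]
finger_gap: 0.997
```

Run:
```python
from h import *
go([.561,-.050,.165],100);go([.561,-.050,.165],-80)
w=viewer.snapshot('scene');crop(w,160,140,400,410,2,'s5.png')
P=cloud(w)
c=np.array([.536,.3055]);a=np.radians(-9.8);A=np.array([[np.cos(a),np.sin(a)],[-np.sin(a),np.cos(a)]])
for X,z in(((.54,.35),.07),((.527,.257),.061)):
    m=(P[...,2]>z-.003)&(P[...,2]<z+.004)&(abs(P[...,0]-X[0])<.04)&(abs(P[...,1]-X[1])<.04);q=P[m];mid=(q.max(0)+q.min(0))/2;print(m.sum(),q.mean(0),mid,A@(q.mean(0)[:2]-c))
```

```text
t 18.85 tcp [0.5284 0.2588 0.1689] gap 0.997 F [-0.3 -0.2 -0.1] toolx [ 0.007  0.002 -1.   ] toolz yaw 10.02 q [0.27 0.55 1.59 0.   0.99 0.09]
shift tool now mm [   3.6 -309.7  -21.6] turn [-89.98   0.35   0.29] shift in target frame [   3.9   21.5 -309.7]
t 18.85 tcp [0.5284 0.2588 0.1689] gap 0.997 F [-0.3 -0.2 -0.1] toolx [ 0.007  0.002 -1.   ] toolz yaw 10.02 q [0.27 0.55 1.59 0.   0.99 0.09]
shift tool now mm [   3.6 -309.7  -21.6] turn [90.02  0.29 -0.35] shift in target frame [  3.9 -21.5 309.7]
729 [0.54366458 0.35252942 0.06966204] [0.5440818  0.35143169 0.06997851] [-0.00045212  0.04764775]
398 [0.52661547 0.26020633 0.06021512] [0.52674861 0.25909406 0.06064015] [-0.00153818 -0.04623008]
```

View pics/s5.png

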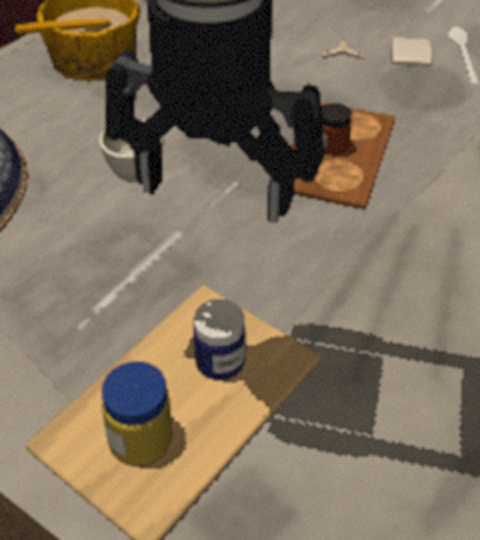

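Both bigger pots stand upright on the board, large at (137,412) and medium at (219,338) in the crop. In the bat frame they are at about (0,+48) and (-2,-46) mm, with correct heights. Now I turn 90° for the small pot.

>>> {"api": "move_arm", "payload": {
  "deltas": [85, 0, 0, 0, 8.5, 0, 0, 85, 0, 0, 0, 8.5, 0, 0, 85, 0, 0, 0, 8.5, 0, 0, 85, 0, 0, 0, 8.5, 0, 0, 85, 0, 0, 0, 8.5, 0, 0, 85, 0, 0, 0, 8.5, 0, 0, 85, 0, 0, 0, 8.5, 0, 0, 85, 0, 0, 0, 8.5, 0, 0, 85, 0, 0, 0, 8.5, 0, 0, 85, 0, 0, 0, 8.5, 0, 0]
}}

```text
t: 19.9
tcp_pos: [0.5252, 0.2578, 0.1635]
tool_rot: [0.431, 0.561, -0.433, 0.559]
force: [-0.7, 0.5, 0.1]
finger_gap: 0.996
```

>>> {"api": "move_arm", "payload": {
  "deltas": [85, 0, -2, 20, 5, 0, 0, 85, 0, -2, 35, 0, 0, 0, 85, 0, -2, 45, 0, 0, 0, 85, 0, -2, 45, 0, 0, 0, 85, 0, -2, 45, 0, 0, 0, 85, 0, -2, 40, 0, 0, 0, 85, 0, -2, 35, 0, 0, 0, 85, 0, -2, 25, 0, 0, 0, 85, 0, -2, 15, 0, 0, 0, 85, 0, 0, 0, 0, 0, 0]
}}

```text
t: 20.9
tcp_pos: [0.563, -0.0465, 0.1642]
tool_rot: [0.455, 0.542, -0.456, 0.54]
force: [0.9, 0.9, -0.3]
finger_gap: 0.995
```

Run:
```python
from h import *
go([.561,-.050,.018],-80)
w=viewer.snapshot('wrist');cv2.imwrite('pics/w4.png',w['image'][:,:,::-1])
for X in([.561,-.05,.056],[.561,-.05,.01]): print(proj(w,X))
for n in('scene','side'):
    c=viewer.snapshot(n);P=cloud(c)
    m=(P[...,2]>.052)&(P[...,2]<.059)&(abs(P[...,0]-.561)<.03)&(abs(P[...,1]+.05)<.03);q=P[m];print(m.sum(),q.mean(0),(q.max(0)+q.min(0))/2)
```

```text
t 20.9 tcp [ 0.563  -0.0465  0.1642] gap 0.995 F [ 0.9  0.9 -0.3] toolx [-0.002  0.001 -1.   ] toolz yaw -80.15 q [-0.28  0.54  1.65 -0.    0.96  1.12]
shift tool now mm [146.2  -2.3   3.2] turn [-0.15 -0.05  0.11] shift in target frame [146.2  -2.6   3.1]
(np.float64(289.41070027746724), np.float64(210.57547187742836))
(np.float64(289.16011673774085), np.float64(194.16775748108057))
143 [ 0.55997726 -0.04636385  0.05562101] [ 0.55940552 -0.04842407  0.05536424]
124 [ 0.56119281 -0.05265566  0.05511471] [ 0.5610469  -0.05120733  0.05473182]
```

View pics/w4.png

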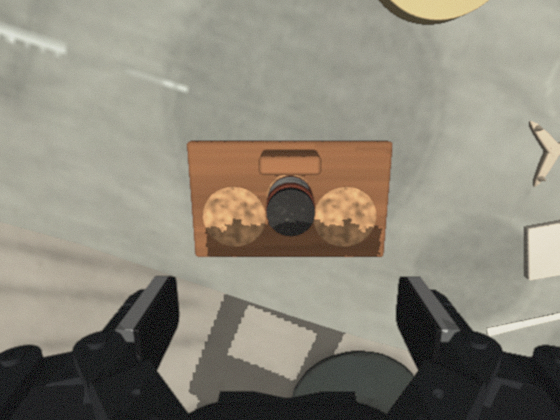

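The small cap is at (290,210), matching the prediction. The bare pads are at (234,216) and (345,216).

>>> {"api": "move_arm", "payload": {
  "deltas": [85, 15, -2.5, 3, 0, 0, 0, 85, 25, 0, 0, 0, 0, 0, 85, 25, 0, 0, 0, 0, 0, 85, 25, 0, 0, 0, 0, 0, 85, 25, 0, 0, 0, 0, 0, 85, 16, 0, 0, 0, 0, 0, 85, 10, 0, 0, 0, 0, 0, 85, 5, 0, 0, 0, 0, 0, 85, 0, 0, 0, 0, 0, 0, 85, 0, 0, 0, 0, 0, 0]
}}

```text
t: 22.05
tcp_pos: [0.5621, -0.0483, 0.02]
tool_rot: [0.455, 0.541, -0.454, 0.542]
force: [0.4, 0.1, 0.9]
finger_gap: 0.993
```

>>> {"api": "move_arm", "payload": {
  "deltas": [32, 0, 0, 0, 0, 0, 0, 32, 0, 0, 0, 0, 0, 0, 32, 0, 0, 0, 0, 0, 0, 32, 0, 0, 0, 0, 0, 0, 32, 0, 0, 0, 0, 0, 0, 32, 0, 0, 0, 0, 0, 0, 32, 0, 0, 0, 0, 0, 0, 32, 0, 0, 0, 0, 0, 0, 32, 0, 0, 0, 0, 0, 0, 32, 0, 0, 0, 0, 0, 0],
  "force": 40
}}

```text
t: 23.05
tcp_pos: [0.5619, -0.0487, 0.0199]
tool_rot: [0.455, 0.541, -0.454, 0.542]
force: [-1.3, -1.4, 4.8]
finger_gap: 0.401
```

>>> {"api": "move_arm", "payload": {
  "deltas": [32, -5, 0, 0, 0, 0, 0, 32, -10, 0, 0, 0, 0, 0, 32, -15, 0, 0, 0, 0, 0, 32, -20, 0, 0, 0, 0, 0, 32, -25, 0, 0, 0, 0, 0, 32, -20, 0, 0, 0, 0, 0, 32, -15, 0, 0, 0, 0, 0, 32, 0, 0, 0, 0, 0, 0]
}}

```text
t: 23.85
tcp_pos: [0.563, -0.0488, 0.1318]
tool_rot: [0.455, 0.54, -0.454, 0.543]
force: [0.8, 0.3, -0.8]
finger_gap: 0.405
```

Run:
```python
from h import *
go([.5535,-.2895,.12],-80)
d=viewer.snapshot('side');crop(d,170,150,310,290,4,'d6.png')
```

```text
t 23.85 tcp [ 0.563  -0.0488  0.1318] gap 0.405 F [ 0.8  0.3 -0.8] toolx [ 0.005 -0.001 -1.   ] toolz yaw -79.98 q [-0.28  0.58  1.68  0.    0.88  1.11]
shift tool now mm [ 12.1 -51.3 235.4] turn [ 0.02  0.13 -0.26] shift in target frame [ 11.8 -51.2 235.4]
```

View pics/d6.png

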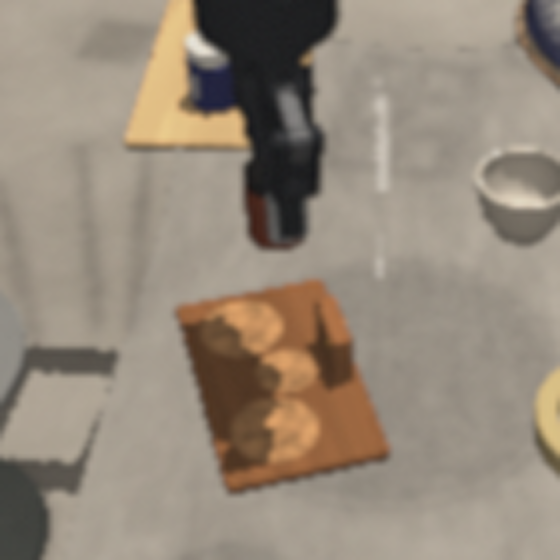

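The small pot is held, and all three pads are visible and bare at (243,325), (285,370) and (275,430) in the crop. I'll carry it to the tile.

>>> {"api": "move_arm", "payload": {
  "deltas": [32, 0, -3, 15, 0, 0, 0, 32, 0, -6, 25, 0, 0, 0, 32, 0, -6, 30, 0, 0, 0, 32, 0, -7, 35, 0, 0, 0, 32, 0, -7, 35, 0, 0, 0, 32, 0, -7, 35, 0, 0, 0, 32, 0, -7, 30, 0, 0, 0, 32, 0, -6, 20, 0, 0, 0, 32, 0, -2, 10, 0, 0, 0, 32, 0, 0, 0, 0, 0, 0]
}}

```text
t: 24.9
tcp_pos: [0.5514, -0.2905, 0.1282]
tool_rot: [0.455, 0.542, -0.455, 0.541]
force: [0.7, -0.2, -1.5]
finger_gap: 0.4
```

Run:
```python
from h import *
go([.5535,-.2895,.0195],-80)
w=viewer.snapshot('wrist');cv2.imwrite('pics/w5.png',w['image'][:,:,::-1])
```

```text
t 24.9 tcp [ 0.5514 -0.2905  0.1282] gap 0.4 F [ 0.7 -0.2 -1.5] toolx [-0.001  0.001 -1.   ] toolz yaw -80.13 q [-0.66  0.65  1.52 -0.    0.97  0.73]
shift tool now mm [108.7   2.3  -0.5] turn [-0.13 -0.05  0.06] shift in target frame [108.7   2.2  -0.6]
```

View pics/w5.png

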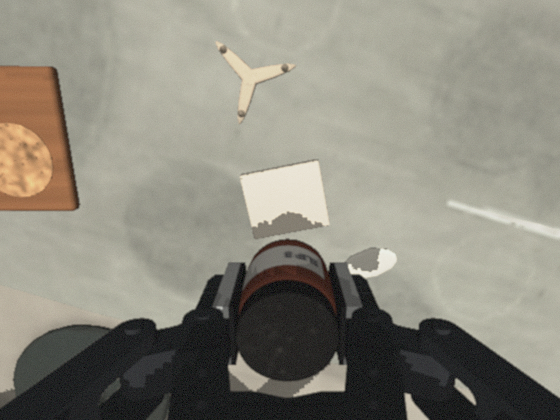

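The tile's corners in the wrist view are (241,173), (320,160), (329,227) and (254,238).

Run:
```python
from h import *
w=viewer.snapshot('wrist')
P=np.array([ray_z(w,u,v,.008)[:2] for u,v in[(241,173),(320,160),(329,227),(254,238)]]);print(P.mean(0),np.linalg.norm(P-np.roll(P,-1,0),axis=1))
# check bias: small pad on rack z .01, large pad? pot cap top z
s=manip.sense();print(s['tcp_pos'])
```

```text
[ 0.55303374 -0.28907377] [0.05691129 0.05076005 0.05682224 0.05025083]
[ 0.55154428 -0.28797802  0.12846338]
```

>>> {"api": "move_arm", "payload": {
  "deltas": [32, 15, 2, 0, 0, 0, 0, 32, 22, 0, 0, 0, 0, 0, 32, 22, 0, 0, 0, 0, 0, 32, 20, 0, 0, 0, 0, 0, 32, 12, 0, 0, 0, 0, 0, 32, 8, 0, 0, 0, 0, 0, 32, 4, 0, 0, 0, 0, 0, 32, 2, 0, 0, 0, 0, 0, 32, 0, 0, 0, 0, 0, 0, 32, 0, 0, 0, 0, 0, 0]
}}

```text
t: 26.0
tcp_pos: [0.5546, -0.2888, 0.0251]
tool_rot: [0.455, 0.541, -0.454, 0.542]
force: [0.3, -0.1, -1.6]
finger_gap: 0.399
```

Run:
```python
from h import *
go([.5535,-.2893,.0182],-80)
```

```text
t 26.0 tcp [ 0.5546 -0.2888  0.0251] gap 0.399 F [ 0.3 -0.1 -1.6] toolx [ 0.001 -0.001 -1.   ] toolz yaw -79.99 q [-0.66  0.8   1.57  0.    0.77  0.74]
shift tool now mm [ 6.9 -1.2  0.3] turn [ 0.01  0.06 -0.06] shift in target frame [ 6.9 -1.2  0.3]
```

>>> {"api": "move_arm", "payload": {
  "deltas": [32, 3, 0, 0, 0, 0, 0, 32, 2, 0, 0, 0, 0, 0, 32, 1, 0, 0, 0, 0, 0, 32, 0, 0, 0, 0, 0, 0, 32, 0, 0, 0, 0, 0, 0]
}}

```text
t: 26.5
tcp_pos: [0.5541, -0.2884, 0.0185]
tool_rot: [0.454, 0.542, -0.454, 0.542]
force: [-0.8, 0.3, 0.7]
finger_gap: 0.405
```

>>> {"api": "move_arm", "payload": {
  "deltas": [32, 1, 0, 0, 0, 0, 0, 32, 0, 0, 0, 0, 0, 0]
}}

```text
t: 26.7
tcp_pos: [0.5542, -0.2885, 0.0184]
tool_rot: [0.454, 0.542, -0.454, 0.542]
force: [-2.2, 1.4, 6.4]
finger_gap: 0.403
```

Contact at 6 N. Releasing and rising.

>>> {"api": "move_arm", "payload": {
  "deltas": [48, 0, 0, 0, 0, 0, 0, 60, 0, 0, 0, 0, 0, 0, 75, 0, 0, 0, 0, 0, 0, 85, 0, 0, 0, 0, 0, 0, 85, 0, 0, 0, 0, 0, 0, 85, 0, 0, 0, 0, 0, 0]
}}

```text
t: 27.3
tcp_pos: [0.5542, -0.2884, 0.0172]
tool_rot: [0.454, 0.542, -0.454, 0.542]
force: [0.8, -0.4, -0.2]
finger_gap: 1.0
```

>>> {"api": "move_arm", "payload": {
  "deltas": [85, -10, 0, 0, 0, 0, 0, 85, -20, 0, 0, 0, 0, 0, 85, -30, 0, 0, 0, 0, 0, 85, -35, 0, 0, 0, 0, 0, 85, -35, 0, 0, 0, 0, 0, 85, -15, 0, 0, 0, 0, 0, 85, 0, 0, 0, 0, 0, 0]
}}

```text
t: 28.0
tcp_pos: [0.5559, -0.2896, 0.1662]
tool_rot: [0.455, 0.539, -0.454, 0.544]
force: [0.8, -0.6, -0.7]
finger_gap: 0.993
```

Run:
```python
from h import *
go([.5265,.2582,.165],9.95)
w=viewer.snapshot('wrist');cv2.imwrite('pics/w6.png',w['image'][:,:,::-1])
print(proj(w,[.5535,-.2893,.054]))
d=viewer.snapshot('side');crop(d,190,270,310,390,4,'d7.png')
for c in(d,viewer.snapshot('scene')):
    P=cloud(c);m=(P[...,2]>.049)&(P[...,2]<.058)&(abs(P[...,0]-.5535)<.03)&(abs(P[...,1]+.289)<.03);q=P[m];print(m.sum(),q.mean(0),(q.max(0)+q.min(0))/2)
```

```text
t 28.0 tcp [ 0.5559 -0.2896  0.1662] gap 0.993 F [ 0.8 -0.6 -0.7] toolx [ 0.006 -0.005 -1.   ] toolz yaw -79.98 q [-0.66  0.6   1.49  0.    1.04  0.74]
shift tool now mm [  -1.5   66.4 -544.6] turn [-8.993e+01  4.700e-01  2.000e-02] shift in target frame [  1.2 544.7  65.7]
(np.float64(283.05072350017554), np.float64(209.611583453359))
243 [ 0.5529196  -0.29216742  0.05396632] [ 0.5530248  -0.29104542  0.05336998]
97 [ 0.55161745 -0.2849629   0.05365979] [ 0.55184307 -0.28726854  0.05322552]
```

View pics/w6.png

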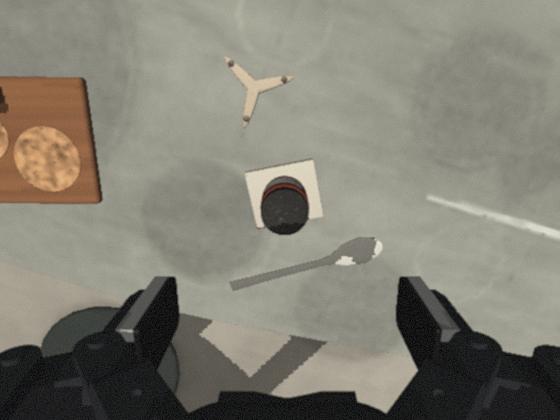

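View pics/d7.png

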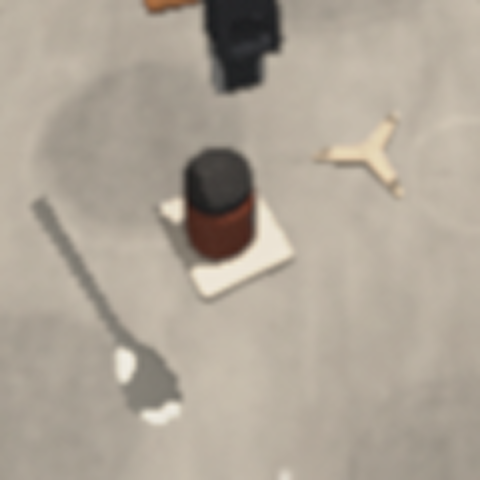

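The small pot stands upright and centred on the tile: its cap is at (285,210), against a predicted (283,210). Depth readings put it within about 2 mm of the tile's middle. Now back for the medium pot.

>>> {"api": "move_arm", "payload": {
  "deltas": [85, 0, 0, 0, -8.5, 0, 0, 85, 0, 0, 0, -8.5, 0, 0, 85, 0, 0, 0, -8.5, 0, 0, 85, 0, 0, 0, -8.5, 0, 0, 85, 0, 0, 0, -8.5, 0, 0, 85, 0, 0, 0, -8.5, 0, 0, 85, 0, 0, 0, -8.5, 0, 0, 85, 0, 0, 0, -8.5, 0, 0, 85, 0, 0, 0, -8.5, 0, 0, 85, 0, 0, 0, -8.5, 0, 0]
}}

```text
t: 29.15
tcp_pos: [0.5532, -0.2877, 0.1601]
tool_rot: [-0.032, 0.707, 0.034, 0.705]
force: [0.1, -0.7, 0.1]
finger_gap: 0.996
```

>>> {"api": "move_arm", "payload": {
  "deltas": [85, 0, 0, 0, -5, 0, 0, 85, 0, 20, 2, 0, 0, 0, 85, 0, 35, 4, 0, 0, 0, 85, 0, 45, 5, 0, 0, 0, 85, 0, 45, 5, 0, 0, 0, 85, 0, 45, 5, 0, 0, 0, 85, 0, 45, 5, 0, 0, 0, 85, 0, 45, 5, 0, 0, 0, 85, 0, 45, 5, 0, 0, 0, 85, 0, 45, 5, 0, 0, 0]
}}

```text
t: 30.15
tcp_pos: [0.528, 0.0859, 0.1613]
tool_rot: [-0.061, 0.706, 0.061, 0.703]
force: [0.9, 0.1, 0.1]
finger_gap: 0.995
```

>>> {"api": "move_arm", "payload": {
  "deltas": [85, 0, 45, 6, 0, 0, 0, 85, 0, 45, 6, 0, 0, 0, 85, 0, 40, 5, 0, 0, 0, 85, 0, 30, 4, 0, 0, 0, 85, 0, 15, 2, 0, 0, 0, 85, 0, 0, 0, 0, 0, 0, 85, 0, 0, 0, 0, 0, 0]
}}

```text
t: 30.85
tcp_pos: [0.5217, 0.2587, 0.1617]
tool_rot: [-0.062, 0.705, 0.061, 0.704]
force: [-0.7, -1.0, -0.1]
finger_gap: 0.998
```

Run:
```python
from h import *
go([.5265,.2585,.020],9.95)
w=viewer.snapshot('wrist');cv2.imwrite('pics/w7.png',w['image'][:,:,::-1])
print(proj(w,[.5265,.2585,.061]),proj(w,[.5433,.3525,.070]))
```

```text
t 30.85 tcp [0.5217 0.2587 0.1617] gap 0.998 F [-0.7 -1.  -0.1] toolx [-0.002 -0.001 -1.   ] toolz yaw 10.01 q [ 0.27  0.56  1.61 -0.    0.98  0.09]
shift tool now mm [141.7  -0.9   5. ] turn [ 0.06 -0.1   0.05] shift in target frame [141.7  -1.    4.7]
(np.float64(294.6436627679981), np.float64(210.25235520354695)) (np.float64(351.87813263652697), np.float64(68.73972407854467))
```

View pics/w7.png

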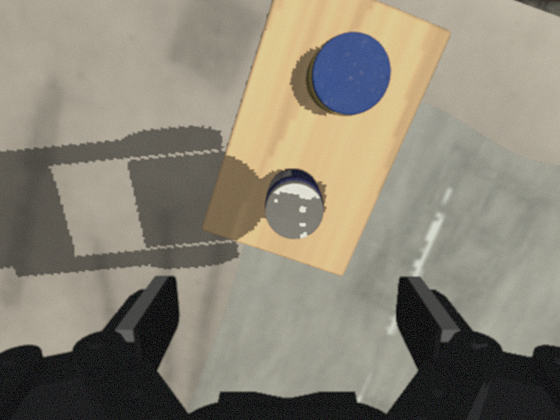

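The medium cap is at (294,208), as predicted, and the large one is at (350,74).

>>> {"api": "move_arm", "payload": {
  "deltas": [85, 15, -1, 2.5, 0, 0, 0, 85, 25, 0, 0, 0, 0, 0, 85, 25, 0, 0, 0, 0, 0, 85, 25, 0, 0, 0, 0, 0, 85, 25, 0, 0, 0, 0, 0, 85, 14, 0, 0, 0, 0, 0, 85, 8, 0, 0, 0, 0, 0, 85, 4, 0, 0, 0, 0, 0, 85, 0, 0, 0, 0, 0, 0, 85, 0, 0, 0, 0, 0, 0]
}}

```text
t: 31.9
tcp_pos: [0.5258, 0.259, 0.0221]
tool_rot: [-0.062, 0.704, 0.062, 0.705]
force: [0.3, 0.4, -0.0]
finger_gap: 0.997
```

Run:
```python
from h import *
go([.5265,.2583,.0203],9.95)
```

```text
t 31.9 tcp [0.5258 0.259  0.0221] gap 0.997 F [ 0.3  0.4 -0. ] toolx [ 0.002  0.    -1.   ] toolz yaw 10.01 q [0.27 0.78 1.67 0.   0.69 0.09]
shift tool now mm [ 1.8 -0.8  0.5] turn [ 0.06  0.1  -0.01] shift in target frame [ 1.8 -0.8  0.6]
```

>>> {"api": "move_arm", "payload": {
  "deltas": [37, 1, -0.7, 0.6, 0, 0, 0, 37, 0, 0, 0, 0, 0, 0, 37, 0, 0, 0, 0, 0, 0, 37, 0, 0, 0, 0, 0, 0, 37, 0, 0, 0, 0, 0, 0, 37, 0, 0, 0, 0, 0, 0, 37, 0, 0, 0, 0, 0, 0, 37, 0, 0, 0, 0, 0, 0, 37, 0, 0, 0, 0, 0, 0],
  "force": 40
}}

```text
t: 32.8
tcp_pos: [0.5263, 0.2585, 0.021]
tool_rot: [-0.062, 0.704, 0.062, 0.705]
force: [-0.2, -0.2, 4.6]
finger_gap: 0.465
```

>>> {"api": "move_arm", "payload": {
  "deltas": [37, -5, 0, 0, 0, 0, 0, 37, -10, 0, 0, 0, 0, 0, 37, -15, 0, 0, 0, 0, 0, 37, -20, 0, 0, 0, 0, 0, 37, -25, 0, 0, 0, 0, 0, 37, -20, 0, 0, 0, 0, 0, 37, -15, 0, 0, 0, 0, 0, 37, 0, 0, 0, 0, 0, 0]
}}

```text
t: 33.6
tcp_pos: [0.5275, 0.2588, 0.1336]
tool_rot: [-0.061, 0.702, 0.062, 0.707]
force: [0.2, 0.3, -0.9]
finger_gap: 0.467
```

Run:
```python
from h import *
go([.5522,-.098,.13],9.95)
```

```text
t 33.6 tcp [0.5275 0.2588 0.1336] gap 0.467 F [ 0.2  0.3 -0.9] toolx [ 0.006  0.002 -1.   ] toolz yaw 10.02 q [0.27 0.6  1.62 0.   0.91 0.09]
shift tool now mm [   3.2 -355.7  -37.8] turn [ 0.07  0.35 -0.03] shift in target frame [   3.6 -355.7  -37.3]
```

>>> {"api": "move_arm", "payload": {
  "deltas": [37, 0, -15, -1, 0, 0, 0, 37, 0, -25, -2, 0, 0, 0, 37, 0, -30, -3, 0, 0, 0, 37, 0, -35, -4, 0, 0, 0, 37, 0, -40, -4, 0, 0, 0, 37, 0, -40, -4, 0, 0, 0, 37, 0, -40, -4, 0, 0, 0, 37, 0, -40, -4, 0, 0, 0, 37, 0, -35, -4, 0, 0, 0, 37, 0, -25, -3, 0, 0, 0]
}}

```text
t: 34.6
tcp_pos: [0.5487, -0.0708, 0.1292]
tool_rot: [-0.061, 0.705, 0.061, 0.704]
force: [0.4, 0.9, -0.0]
finger_gap: 0.464
```

>>> {"api": "move_arm", "payload": {
  "deltas": [37, 0, -20, -2, 0, 0, 0, 37, 0, -10, -1, 0, 0, 0, 37, 0, 0, 0, 0, 0, 0, 37, 0, 0, 0, 0, 0, 0]
}}

```text
t: 35.0
tcp_pos: [0.5512, -0.0971, 0.1297]
tool_rot: [-0.061, 0.705, 0.062, 0.704]
force: [-0.2, -0.9, -0.9]
finger_gap: 0.467
```

Run:
```python
from h import *
go([.5522,-.098,.024],9.95)
```

```text
t 35.0 tcp [ 0.5512 -0.0971  0.1297] gap 0.467 F [-0.2 -0.9 -0.9] toolx [-0.002  0.001 -1.   ] toolz yaw 9.99 q [-0.37  0.58  1.69  0.    0.87 -0.55]
shift tool now mm [105.7  -1.2   1. ] turn [ 0.04 -0.09 -0.08] shift in target frame [105.7  -1.    0.8]
```

>>> {"api": "move_arm", "payload": {
  "deltas": [37, 15, -1, 0, 0, 0, 0, 37, 22, 0, 0, 0, 0, 0, 37, 22, 0, 0, 0, 0, 0, 37, 20, 0, 0, 0, 0, 0, 37, 12, 0, 0, 0, 0, 0, 37, 7, 0, 0, 0, 0, 0, 37, 3, 0, 0, 0, 0, 0, 37, 1, 0, 0, 0, 0, 0, 37, 0, 0, 0, 0, 0, 0, 37, 0, 0, 0, 0, 0, 0]
}}

```text
t: 36.0
tcp_pos: [0.5527, -0.0988, 0.029]
tool_rot: [-0.062, 0.704, 0.061, 0.705]
force: [-0.0, -0.9, -1.4]
finger_gap: 0.466
```

Run:
```python
from h import *
go([.5522,-.098,.023],9.95)
```

```text
t 36.0 tcp [ 0.5527 -0.0988  0.029 ] gap 0.466 F [-0.  -0.9 -1.4] toolx [ 0.001 -0.    -1.   ] toolz yaw 10.01 q [-0.38  0.75  1.73  0.    0.66 -0.55]
shift tool now mm [ 6.   0.9 -0.4] turn [0.06 0.07 0.04] shift in target frame [ 6.   0.9 -0.4]
```

>>> {"api": "move_arm", "payload": {
  "deltas": [37, 3, 0.9, 0, 0, 0, 0, 37, 2, 0, 0, 0, 0, 0, 37, 0, 0, 0, 0, 0, 0, 37, 0, 0, 0, 0, 0, 0]
}}

```text
t: 36.4
tcp_pos: [0.552, -0.0977, 0.0233]
tool_rot: [-0.062, 0.704, 0.062, 0.704]
force: [0.8, -1.2, -1.6]
finger_gap: 0.467
```

>>> {"api": "move_arm", "payload": {
  "deltas": [37, 1, 0, 0, 0, 0, 0, 37, 0, 0, 0, 0, 0, 0]
}}

```text
t: 36.6
tcp_pos: [0.5522, -0.0977, 0.023]
tool_rot: [-0.062, 0.704, 0.062, 0.704]
force: [-0.6, 0.7, 5.2]
finger_gap: 0.468
```

Contact. Releasing, rising, then on to the large pot.

>>> {"api": "move_arm", "payload": {
  "deltas": [52, 0, 0, 0, 0, 0, 0, 65, 0, 0, 0, 0, 0, 0, 85, 0, 0, 0, 0, 0, 0, 85, 0, 0, 0, 0, 0, 0, 85, 0, 0, 0, 0, 0, 0, 85, 0, 0, 0, 0, 0, 0]
}}

```text
t: 37.2
tcp_pos: [0.5521, -0.0977, 0.0223]
tool_rot: [-0.062, 0.704, 0.062, 0.704]
force: [-0.6, -0.1, 0.4]
finger_gap: 0.996
```

>>> {"api": "move_arm", "payload": {
  "deltas": [85, -10, 0, 0, 0, 0, 0, 85, -20, 0, 0, 0, 0, 0, 85, -30, 0, 0, 0, 0, 0, 85, -35, 0, 0, 0, 0, 0, 85, -35, 0, 0, 0, 0, 0, 85, -15, 0, 0, 0, 0, 0, 85, 0, 0, 0, 0, 0, 0]
}}

```text
t: 37.9
tcp_pos: [0.5539, -0.0983, 0.1707]
tool_rot: [-0.063, 0.702, 0.061, 0.707]
force: [0.7, -0.1, -0.1]
finger_gap: 0.997
```

Run:
```python
from h import *
go([.5435,.3525,.165],9.95)
w=viewer.snapshot('wrist');cv2.imwrite('pics/w8.png',w['image'][:,:,::-1])
print(proj(w,[.551,-.097,.063]))
```

```text
t 37.9 tcp [ 0.5539 -0.0983  0.1707] gap 0.997 F [ 0.7 -0.1 -0.1] toolx [ 0.007 -0.003 -1.   ] toolz yaw 10.02 q [-0.37  0.52  1.66  0.    0.96 -0.55]
shift tool now mm [  4.5 445.8  68.2] turn [0.07 0.34 0.21] shift in target frame [  5.7 445.8  67.7]
(np.float64(282.71806626782205), np.float64(203.0336109641116))
```

View pics/w8.png

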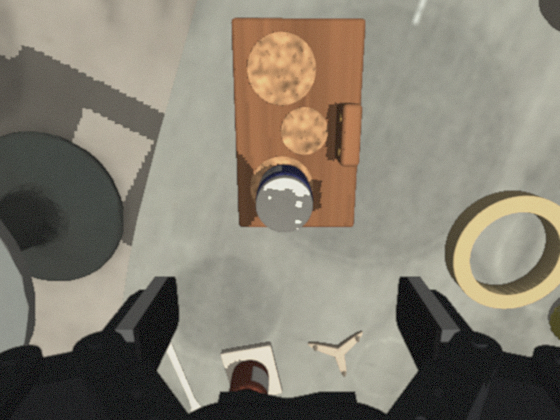

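The medium pot is back on its pad, cap at (284,204) against a predicted (283,203). Now the large pot.

>>> {"api": "move_arm", "payload": {
  "deltas": [85, 0, 20, 3, 0, 0, 0, 85, 0, 40, 6, 0, 0, 0, 85, 0, 45, 7, 0, 0, 0, 85, 0, 45, 7, 0, 0, 0, 85, 0, 45, 7, 0, 0, 0, 85, 0, 45, 7, 0, 0, 0, 85, 0, 45, 7, 0, 0, 0, 85, 0, 45, 7, 0, 0, 0, 85, 0, 45, 7, 0, 0, 0, 85, 0, 40, 6, 0, 0, 0]
}}

```text
t: 38.95
tcp_pos: [0.5414, 0.324, 0.1654]
tool_rot: [-0.062, 0.706, 0.062, 0.703]
force: [0.4, 0.2, -0.2]
finger_gap: 0.991
```

>>> {"api": "move_arm", "payload": {
  "deltas": [85, 0, 20, 3, 0, 0, 0, 85, 0, 10, 1, 0, 0, 0, 85, 0, 0, 0, 0, 0, 0, 85, 0, 0, 0, 0, 0, 0]
}}

```text
t: 39.35
tcp_pos: [0.5412, 0.3511, 0.1663]
tool_rot: [-0.062, 0.705, 0.061, 0.704]
force: [0.4, 0.9, 0.3]
finger_gap: 0.995
```

Run:
```python
from h import *
go([.5435,.3525,.0215],9.95)
w=viewer.snapshot('wrist');cv2.imwrite('pics/w9.png',w['image'][:,:,::-1])
print(proj(w,[.5433,.3525,.070]))
```

```text
t 39.35 tcp [0.5412 0.3511 0.1663] gap 0.995 F [0.4 0.9 0.3] toolx [-0.002 -0.001 -1.   ] toolz yaw 9.98 q [ 0.4   0.63  1.44 -0.    1.08  0.23]
shift tool now mm [144.8   1.1   2.8] turn [ 0.03 -0.13  0.06] shift in target frame [144.8   1.    2.5]
(np.float64(291.1830026719707), np.float64(209.16154048039164))
```

View pics/w9.png

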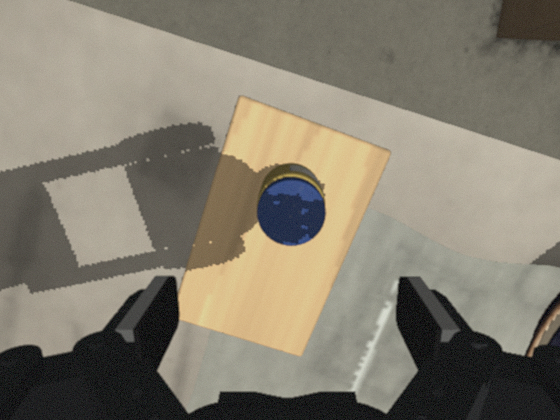

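The large cap is at (291,211), as predicted.

>>> {"api": "move_arm", "payload": {
  "deltas": [85, 15, 0.5, 1, 0, 0, 0, 85, 25, 0, 0, 0, 0, 0, 85, 25, 0, 0, 0, 0, 0, 85, 25, 0, 0, 0, 0, 0, 85, 25, 0, 0, 0, 0, 0, 85, 15, 0, 0, 0, 0, 0, 85, 10, 0, 0, 0, 0, 0, 85, 4, 0, 0, 0, 0, 0, 85, 0, 0, 0, 0, 0, 0, 85, 0, 0, 0, 0, 0, 0]
}}

```text
t: 40.4
tcp_pos: [0.5434, 0.3533, 0.0243]
tool_rot: [-0.061, 0.704, 0.062, 0.705]
force: [0.3, 0.8, 0.2]
finger_gap: 0.992
```

>>> {"api": "move_arm", "payload": {
  "deltas": [44, 0, 0, 0, 0, 0, 0, 44, 0, 0, 0, 0, 0, 0, 44, 0, 0, 0, 0, 0, 0, 44, 0, 0, 0, 0, 0, 0, 44, 0, 0, 0, 0, 0, 0, 44, 0, 0, 0, 0, 0, 0, 44, 0, 0, 0, 0, 0, 0, 44, 0, 0, 0, 0, 0, 0],
  "force": 40
}}

```text
t: 41.2
tcp_pos: [0.5432, 0.3533, 0.0244]
tool_rot: [-0.062, 0.704, 0.062, 0.705]
force: [0.2, 0.4, 5.2]
finger_gap: 0.555
```

>>> {"api": "move_arm", "payload": {
  "deltas": [44, -5, 0, 0, 0, 0, 0, 44, -10, 0, 0, 0, 0, 0, 44, -15, 0, 0, 0, 0, 0, 44, -20, 0, 0, 0, 0, 0, 44, -25, 0, 0, 0, 0, 0, 44, -20, 0, 0, 0, 0, 0, 44, -10, 0, 0, 0, 0, 0, 44, 0, 0, 0, 0, 0, 0]
}}

```text
t: 42.0
tcp_pos: [0.5437, 0.3535, 0.1307]
tool_rot: [-0.061, 0.703, 0.062, 0.706]
force: [0.2, 0.5, -1.3]
finger_gap: 0.555
```

Run:
```python
from h import *
go([.5367,-.0045,.13],9.95)
```

```text
t 42.0 tcp [0.5437 0.3535 0.1307] gap 0.555 F [ 0.2  0.5 -1.3] toolx [ 0.004  0.002 -1.   ] toolz yaw 10.01 q [0.4  0.68 1.46 0.   1.   0.23]
shift tool now mm [   0.  -351.4  -69.2] turn [ 0.06  0.24 -0.06] shift in target frame [   0.7 -351.4  -68.8]
```

>>> {"api": "move_arm", "payload": {
  "deltas": [44, 0, -15, -3, 0, 0, 0, 44, 0, -25, -5, 0, 0, 0, 44, 0, -30, -6, 0, 0, 0, 44, 0, -35, -7, 0, 0, 0, 44, 0, -40, -8, 0, 0, 0, 44, 0, -40, -8, 0, 0, 0, 44, 0, -40, -8, 0, 0, 0, 44, 0, -40, -8, 0, 0, 0, 44, 0, -35, -7, 0, 0, 0, 44, 0, -25, -5, 0, 0, 0]
}}

```text
t: 43.0
tcp_pos: [0.5333, 0.0187, 0.127]
tool_rot: [-0.061, 0.706, 0.061, 0.703]
force: [-0.6, 0.7, -0.4]
finger_gap: 0.556
```

>>> {"api": "move_arm", "payload": {
  "deltas": [44, 0, -17, -4, 0, 0, 0, 44, 0, -9, -1, 0, 0, 0, 44, 0, 0, 0, 0, 0, 0, 44, 0, 0, 0, 0, 0, 0]
}}

```text
t: 43.4
tcp_pos: [0.5341, -0.0045, 0.1278]
tool_rot: [-0.061, 0.705, 0.062, 0.704]
force: [-0.2, -0.0, -1.3]
finger_gap: 0.557
```

Run:
```python
from h import *
go([.5367,-.004,.0275],9.95)
```

```text
t 43.4 tcp [ 0.5341 -0.0045  0.1278] gap 0.557 F [-0.2 -0.  -1.3] toolx [-0.001  0.001 -1.   ] toolz yaw 10.0 q [-0.22  0.56  1.75  0.    0.83 -0.39]
shift tool now mm [ 1.003e+02 -1.000e-01  2.800e+00] turn [ 0.05 -0.07 -0.05] shift in target frame [100.3   0.    2.7]
```

>>> {"api": "move_arm", "payload": {
  "deltas": [44, 15, 0, 1.5, 0, 0, 0, 44, 22, 0, 0, 0, 0, 0, 44, 22, 0, 0, 0, 0, 0, 44, 18, 0, 0, 0, 0, 0, 44, 10, 0, 0, 0, 0, 0, 44, 6, 0, 0, 0, 0, 0, 44, 3, 0, 0, 0, 0, 0, 44, 2, 0, 0, 0, 0, 0, 44, 0, 0, 0, 0, 0, 0, 44, 0, 0, 0, 0, 0, 0]
}}

```text
t: 44.4
tcp_pos: [0.5365, -0.0046, 0.0309]
tool_rot: [-0.062, 0.704, 0.062, 0.705]
force: [0.4, 0.1, -1.4]
finger_gap: 0.553
```

Run:
```python
from h import *
go([.5367,-.004,.027],9.95)
```

```text
t 44.4 tcp [ 0.5365 -0.0046  0.0309] gap 0.553 F [ 0.4  0.1 -1.4] toolx [ 0.001 -0.    -1.   ] toolz yaw 10.01 q [-0.22  0.73  1.8   0.    0.62 -0.39]
shift tool now mm [3.9 0.6 0.3] turn [0.06 0.06 0.02] shift in target frame [3.9 0.6 0.3]
```

>>> {"api": "move_arm", "payload": {
  "deltas": [44, 2, 0.6, 0, 0, 0, 0, 44, 1, 0, 0, 0, 0, 0, 44, 0, 0, 0, 0, 0, 0, 44, 0, 0, 0, 0, 0, 0]
}}

```text
t: 44.8
tcp_pos: [0.5361, -0.004, 0.0273]
tool_rot: [-0.062, 0.704, 0.062, 0.704]
force: [0.0, -1.2, -0.9]
finger_gap: 0.555
```

>>> {"api": "move_arm", "payload": {
  "deltas": [44, 1, 0, 0, 0, 0, 0, 44, 0, 0, 0, 0, 0, 0]
}}

```text
t: 45.0
tcp_pos: [0.5362, -0.004, 0.0265]
tool_rot: [-0.062, 0.704, 0.062, 0.705]
force: [-0.0, -0.2, 0.1]
finger_gap: 0.554
```

>>> {"api": "move_arm", "payload": {
  "deltas": [44, 0.5, 0, 0, 0, 0, 0, 44, 0, 0, 0, 0, 0, 0]
}}

```text
t: 45.2
tcp_pos: [0.5362, -0.004, 0.0264]
tool_rot: [-0.062, 0.704, 0.062, 0.705]
force: [0.2, -0.0, 5.3]
finger_gap: 0.555
```

>>> {"api": "move_arm", "payload": {
  "deltas": [60, 0, 0, 0, 0, 0, 0, 70, 0, 0, 0, 0, 0, 0, 85, 0, 0, 0, 0, 0, 0, 85, 0, 0, 0, 0, 0, 0, 85, 0, 0, 0, 0, 0, 0, 85, 0, 0, 0, 0, 0, 0]
}}

```text
t: 45.8
tcp_pos: [0.536, -0.0039, 0.0257]
tool_rot: [-0.062, 0.704, 0.062, 0.704]
force: [-0.9, -0.4, 0.2]
finger_gap: 0.997
```

>>> {"api": "move_arm", "payload": {
  "deltas": [85, -10, 0, 0, 0, 0, 0, 85, -20, 0, 0, 0, 0, 0, 85, -30, 0, 0, 0, 0, 0, 85, -35, 0, 0, 0, 0, 0, 85, -35, 0, 0, 0, 0, 0, 85, -35, 0, 0, 0, 0, 0, 85, -20, 0, 0, 0, 0, 0, 85, 0, 0, 0, 0, 0, 0, 85, 0, 0, 0, 0, 0, 0]
}}

```text
t: 46.7
tcp_pos: [0.5358, -0.0039, 0.2113]
tool_rot: [-0.062, 0.704, 0.062, 0.705]
force: [-0.5, 0.7, -0.5]
finger_gap: 0.997
```

Run:
```python
from h import *
go([.5367,-.004,.2],9.95)
w=viewer.snapshot('wrist');cv2.imwrite('pics/w10.png',w['image'][:,:,::-1])
for X in([.536,-.006,.072],[.551,-.0975,.063]): print(proj(w,X))
for n in('scene','side'):
    c=viewer.snapshot(n);cv2.imwrite(f'pics/{n}9.png',c['image'][:,:,::-1]);P=cloud(c)
    for X,z in(((.536,-.006),.0725),((.551,-.0975),.0635),((.5535,-.289),.054),((.733,.08),.047)):
        m=(P[...,2]>z-.004)&(P[...,2]<z+.005)&(np.hypot(P[...,0]-X[0],P[...,1]-X[1])<.038);q=P[m];print(n,m.sum(),q.mean(0).round(4),((q.max(0)+q.min(0))/2).round(4))
```

```text
t 46.7 tcp [ 0.5358 -0.0039  0.2113] gap 0.997 F [-0.5  0.7 -0.5] toolx [ 0.001 -0.    -1.   ] toolz yaw 10.01 q [-0.22  0.43  1.68  0.    1.03 -0.39]
shift tool now mm [11.3 -0.3  0.9] turn [0.06 0.04 0.02] shift in target frame [11.3 -0.3  0.9]
(np.float64(287.0279658658499), np.float64(197.3250076479922))
(np.float64(285.6432274219032), np.float64(297.14396661109697))
scene 272 [ 0.5368 -0.0037  0.0714] [ 0.5374 -0.0052  0.0712]
scene 163 [ 0.5528 -0.0944  0.0621] [ 0.5529 -0.0952  0.062 ]
scene 92 [ 0.5519 -0.2856  0.0537] [ 0.5522 -0.2878  0.0534]
scene 194 [0.7314 0.0849 0.0462] [0.7331 0.0825 0.0465]
side 188 [ 0.5383 -0.0089  0.071 ] [ 0.5387 -0.0089  0.0711]
side 169 [ 0.5532 -0.1     0.0615] [ 0.5536 -0.0987  0.0624]
side 235 [ 0.5527 -0.2917  0.0539] [ 0.553  -0.2912  0.0533]
side 109 [0.7326 0.076  0.0463] [0.7333 0.0781 0.0462]
```

View pics/side9.png

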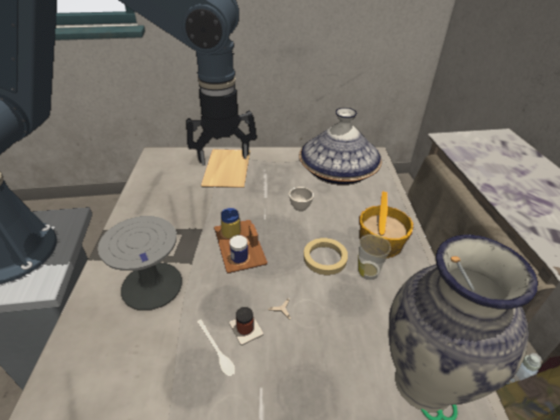

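View pics/w10.png

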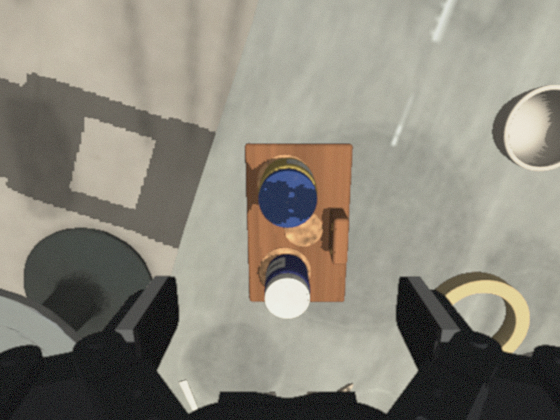

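All three pots stand where they should. The large (288,197) and medium (287,297) caps are on their front pads, within about 2 mm of their starting readings. The small pot is on the tile at (245,320) in the side view, the bowl and tape roll are unmoved, and the arm is clear. Handing in.

```bash
python3 -c "
from station import job;print(job.sign_off())"
```

```text
the job is handed in; nothing more can be done
None
```

The job is done and handed in at about 47 s of the 128 s allowed. I moved the large and medium pots to the plywood board, stood the small pot on the tile, then put the medium and large pots back on their own pads.

My last checks showed:
- **Bigger pots:** both are upright and within about 2 mm of where they started.
- **Small pot:** it is upright on the tile, about 2 mm from its centre, with its cap at the right height.
- **Bowl and tape roll:** neither has moved visibly. I re-measured only the bowl's position and judged the tape by eye.
- **Robot:** the gripper is open and about 0.14 m above the nearest pot, touching nothing.

The two fixed cameras disagreed by 3–6 mm in y throughout. I used values between the two, and the wrist camera agreed with them to about 1–3 mm. No check failed.

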